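Put etched weld coupons away in the dry box

ROBOT

A 6-joint arm with a two-finger parallel gripper is mounted at the origin on a cart in front of the work surface, level with it; the furniture and walls round the work are solid. World frame = base frame: x ahead of the robot, y to its left, z up, the work surface at z = 0. Lengths are in mm, angles in rad, forces in N, time in s.
With the tool pointing down it reaches from about 350 to 975 mm from the base axis. Payload 17.4 kg.
Tool frame: the origin (TCP) lies midway between the tips of the shut fingers; the grasp point (between the pads) lies arm.grip_point_offset behind it (arm.grip_point_offset is the distance from the TCP to the grasp point, in mm); z points along the fingers, y is the direction in which the jaws open and shut (so a half turn about z gives the same grasp; the last joint's range is limited). The gripper opens to 85 mm and grips with 20 to 120 N. Pads are 22 mm wide; open, the fingers measure 114 mm over their backs; the gripper's body (76 mm by 85 mm) begins 54 mm behind the grasp point. The pads swing forward as they close: fully open they stand 13 mm farther back than shut.
Start: joints at [-1.161, 0.116, 1.442, -0, 1.584, -0.038], TCP at [292.256, -608.456, 231.303] pointing down, gripper open.
Joint ranges: [-2.83, 2.83], [-0.83, 2.19], [0.07, 2.5], [-1.14, 4.28], [0.01, 3], [-2.97, 2.97]. Speed limits (rad/s): [1.89, 1.89, 2.22, 3.14, 3.14, 3.14].

INTERFACE

Orientations are given as a unit quaternion [x, y, z, w].
In Python, from bench import arm gives the robot as it stands.
- The arm moves only by the tool play_rows, never from a script. Its argument "steps" is a list of rows, each an object of numbers: "dx", "dy", "dz": the shift along the tool's x, y, z in cm; "ax", "ay", "az": the turn, a rotation vector about the tool's x, y, z in rad; "gripper": the opening, from 0 (shut) to 1 (fully open). A call has exactly 8 rows; each row is the pose to reach, as a shift and turn from the pose commanded when the call began, along the tool's axes at that moment; what a row does not reach only later rows make up. A row lasts 1/10 s, in which the tool goes at most 50 mm and 8.59 degrees, less where a joint would pass 70% of its speed; a pose out of reach is approached as far as the arm can. A call with a gripper value outside its range is refused whole. The fingers move at their own pace and stop on an object; "newtons" is the grip in N (left out, the last holds). Time passes only in rows, so rows that repeat a pose let the fingers close, or fill a call up. It gives the time, the measured TCP pose, the force and the opening at its end, in the units of the state.
- arm.get_obs(): the state, without advancing time (a new reading comes with each control period).
- arm.snapshot(name): name is "side" or "top" or "wrist"; returns a dict with "frame" (384x512x3 uint8, red, green, blue), "depth" (384x512 float32, mm along the optical axis (not along the pixel's ray), 0 where there is no reading), "vertical_fov" (degrees; the focal length in pixels is half the picture's height over the tangent of half this angle, whatever the lens; pixels are square), "cx", "cy" (the principal point, pixels), "dist_coeffs" ([k1, k2, p1, p2, k3] as OpenCV has them; the pictures are not rectified), "rvec" (rotation vector, rad) and "tvec" (3), from world to camera coordinates, as OpenCV has them. Camera axes: x right, y down, z forward; pixel columns grow to the right and rows downward; lengths in mm; the calibration is good to about 2 mm. A picture is of the moment at which its call begins.
- arm.finish_job(): hands the job in, once; it reports no verdict.
The state is a dict: "clock": time; "joint_positions": joint angles; "dq": joint speeds; "effort": joint torques, N m; "position": TCP position; "ee_rot": TCP orientation; "contact_force": force on the tool from outside, world axes, zero at the start; "wrist_torque": the same for the moment, N m; "grip_width": finger opening in mm.
Only numpy, scipy, OpenCV 4.12 (cv2) and the standard library are available. Lean on these libraries where they do the work, as an engineer would, in place of code of your own. Each camera call takes 0.05 s, during which the arm holds its last target. There are 200 camera calls.

TASK

Put the two bright, etched weld coupons from the wooden rack away in the dry box: set each down inside without dropping it, side by side, foot on the mat a few centimetres out and its top edge leaning flat against the back wall (the long wall away from you). Then slide the door fully shut against the frame and turn the red latch across behind it as far as it goes. Leave the rusty coupon in the rack and do not knock the other things about.

Things in the scene. Friction and masses are not known exactly. Their poses are not given: they have to be found in the camera images.
- dry_box: Grey steel chest 152 (x) x 462 (y), fixed; all sizes in mm. Origin: middle of its underside, 4 above the table; x to the back wall, y left along the door track, z up. Inside x -70 to 70, y -225 to 225; walls 6; mat top z 12, rim z 130, guide rails to z 142. Left half (y > 0) has a fixed clear pane (z 126 to 130) with a canister below; the right half is the opening the door covers.
- box_back (a point): Foot of the back wall's inner face at the middle of the opening: box x 70, y -112.5, z 12 (mat level); axes as the box. A coupon leans steadily with its foot 20 to 40 out from the wall. The clear opening reaches from box y -222 to the door's right edge.
- door (a joint): Milky clear sliding door in an aluminium frame, 228 long, top at box z 141. Value in m: 0 = shut against the frame at the box's right end, 0.22 = fully open over the fixed pane; closes along box -y (right). Its right edge is at box y = -0.224 + value, its left edge at 0.004 + value. Friction about 2 N, no spring; stays where left.
- door_handle (a point): Middle of the door's black handle bar: bar 100 long (box x), 14 wide (y), 12 high, on two posts, its top 35 above the door; the point is 28.5 above the door's top. It moves with the door. Axes as the box.
- latch (a joint): Red turn latch at the middle of the box's front rim; value in rad, grows clockwise from above: 0 = tongue along the rim, pointing left, door free; 1.4 = end stop, tongue across the track (to box +x), 3 behind the shut door's left edge. Cannot be turned across while the door is in the way. Firm friction 0.25 N m; stays where left.
- latch_grip (a point): Middle of the latch's red grip on its turning axis (box x -94, y 13.5, z 156): upright fin 46 long (point x, the way the tongue points), 10 thick (point y), 28 high, its top 12 above the point; the steel tongue below it ends 42 from the axis. Turns with the latch.
- rack: Hardwood rack block 150 (x) x 75 (y) x 42 high, fixed. Origin: middle of its underside, on the table. Three pockets at x -45, 0, 45, each 13 x 49 wide and 30 deep; a coupon in a pocket stands with its foot at z 12 and its top at z 127.
- coupon_a_mid (a point): Centre of one bright, ground and etched steel coupon, 45 wide (its y), 10 thick (its x), 115 tall (its z), about 0.4 kg, with a weld bead across the middle of its front (-x) face; it stands upright in one of the rack's three pockets. Half-way up.
- coupon_a_top (a point): Middle of the top edge of the same bright coupon, 57.5 above its centre. Held by its narrow edges near the top it may swing between the fingers; set upright on its foot it can stand by itself without leaning.
- coupon_b_mid (a point): Centre of the other bright coupon, just like the first: 45 wide (its y), 10 thick (its x), 115 tall (its z), about 0.4 kg, with a weld bead across the middle of its front (-x) face; it stands upright in one of the rack's three pockets. Half-way up.
- coupon_b_top (a point): Middle of the top edge of that other bright coupon, 57.5 above its centre. Held by its narrow edges near the top it may swing between the fingers; set upright on its foot it can stand by itself without leaning.
- coupon_raw_mid (a point): Centre of the rusty brown, unground coupon, 45 wide (its y), 10 thick (its x), 115 tall (its z), about 0.4 kg, with a weld bead across the middle of its front (-x) face; it stands upright in one of the rack's three pockets. It stays there.
- glass: Clear drinking glass, 80 across, 91 high, standing behind the box; origin under its middle.
- tape_masking: Roll of masking tape lying behind the box, 100 across, 25 high; origin under its middle.
- reel: White line reel, 46 across, 33 high, standing behind the box; origin under its middle.

How it is judged (in metres and radians):
On the way, in this order (a step that is already met when the one before it is completed fails the run):
1. one bright coupon leans against the back wall inside the box (((x of coupon_a_top in the frame of dry_box between 0.057 and 0.071 m and y of coupon_a_mid in the frame of dry_box between -0.225 and 0.225 m and z of coupon_a_mid in the frame of dry_box between 0.058 and 0.078 m and angle between coupon_a_top's own z axis and vertical between 0.08 and 0.55 rad and angle between the y axis of coupon_a_mid and the y axis of dry_box, either way round below 0.25 rad) or (x of coupon_b_top in the frame of dry_box between 0.057 and 0.071 m and y of coupon_b_mid in the frame of dry_box between -0.225 and 0.225 m and z of coupon_b_mid in the frame of dry_box between 0.058 and 0.078 m and angle between coupon_b_top's own z axis and vertical between 0.08 and 0.55 rad and angle between the y axis of coupon_b_mid and the y axis of dry_box, either way round below 0.25 rad))), for 0.2 s.
2. both bright coupons lean side by side against the back wall (x of coupon_a_top in the frame of dry_box between 0.057 and 0.071 m and y of coupon_a_mid in the frame of dry_box between -0.225 and 0.225 m and z of coupon_a_mid in the frame of dry_box between 0.058 and 0.078 m and angle between coupon_a_top's own z axis and vertical between 0.08 and 0.55 rad and angle between the y axis of each of coupon_a_mid, coupon_b_mid and the y axis of dry_box, either way round below 0.25 rad and x of coupon_b_top in the frame of dry_box between 0.057 and 0.071 m and y of coupon_b_mid in the frame of dry_box between -0.225 and 0.225 m and z of coupon_b_mid in the frame of dry_box between 0.058 and 0.078 m and angle between coupon_b_top's own z axis and vertical between 0.08 and 0.55 rad), for 0.2 s.
3. the door is shut against the frame (value of joint door below 0.003 m), for 0.2 s.
4. the latch is turned across behind the door (value of joint latch above 1.25 rad), for 0.2 s.
At the end, for the whole second after the job is handed in: Both bright coupons rest on the mat, leaning 0.08 to 0.55 rad, top edge's middle within 13 mm of the back wall, within 0.25 rad of flat to it; door within 3 mm of shut; latch past 1.25 rad; rusty coupon still in its rack pocket (all of step 2 and value of joint door below 0.003 m and value of joint latch above 1.25 rad and z of coupon_raw_mid in the frame of rack between 0.06 and 0.078 m and horizontal distance between coupon_raw_mid and rack below 0.055 m and linear speed of each of coupon_a, coupon_b below 0.02 m/s); the robot touches nothing.
It fails at once if a coupon is dropped into the box (faster than 0.8 m/s inside it) ((z of coupon_a_mid in the frame of dry_box below 0.115 m and x of coupon_a_mid in the frame of dry_box between -0.075 and 0.075 m and y of coupon_a_mid in the frame of dry_box between -0.23 and 0.23 m and linear speed of coupon_a above 0.8 m/s) or (z of coupon_b_mid in the frame of dry_box below 0.115 m and x of coupon_b_mid in the frame of dry_box between -0.075 and 0.075 m and y of coupon_b_mid in the frame of dry_box between -0.23 and 0.23 m and linear speed of coupon_b above 0.8 m/s)).
It fails at once if the rusty coupon is taken out of the rack (distance of coupon_raw_mid from where it was at the start of the episode above 0.03 m).
It fails at once if the glass, the tape roll or the reel is knocked away (more than 3 cm) (distance of any of glass, tape_masking, reel from where it was at the start of the episode above 0.03 m).
It also fails if it takes over 72 s, if anything falls off the work surface, if the arm or the gripper's body presses on something with over 40 N, if the wrist force passes 120 N, or if a joint passes its speed limit or range.

## Working session

There is one attempt and no reset: what is moved stays moved. The work goes in short steps, Python scripts to look and compute and a tool call to move; the robot and the scene stay as the last step left them, time stands still between calls to the robot, and variables do not carry over. Pictures are saved under pics/ and viewed, about 8 in all and at most 12, crops included, and the job is handed in when it is done.

Besides the shell and the picture viewer there is one more tool, called after "Call:" as name(argument=value, ...), one argument or row to a line, values as JSON. play_rows: Moves the arm, as the interface text tells. Its arguments: {"type":"object","properties":{"steps":{"type":"array","items":{"type":"object","properties":{"dx":{"type":"number"},"dy":{"type":"number"},"dz":{"type":"number"},"ax":{"type":"number"},"ay":{"type":"number"},"az":{"type":"number"},"gripper":{"type":"number"}}}},"newtons":{"type":"number"}},"required":["steps"]}

```bash
mkdir -p pics; ls
cat > h.py <<'E'
import numpy as np, cv2, pickle
from scipy.spatial.transform import Rotation as R
from bench import arm
def K(s):
    h=s["frame"].shape[0]; f=h/2/np.tan(np.radians(s["vertical_fov"])/2)
    return np.array([[f,0,s["cx"]],[0,f,s["cy"]],[0,0,1.]])
def ray(s,uv):
    p=cv2.undistortPoints(np.array(uv,float).reshape(-1,1,2),K(s),np.array(s["dist_coeffs"],float)).reshape(-1,2)
    M=cv2.Rodrigues(np.array(s["rvec"],float))[0]; t=np.array(s["tvec"],float).ravel()
    d=np.c_[p,np.ones(len(p))]@M; return -M.T@t,d
def onz(s,uv,z):
    o,d=ray(s,uv); return o+d*((z-o[2])/d[:,2])[:,None]
def pts(s,uv):
    o,d=ray(s,uv); dep=np.array([s["depth"][int(v),int(u)] for u,v in uv]); return o+d*dep[:,None]
def proj(s,P):
    return cv2.projectPoints(np.array(P,float).reshape(-1,1,3),np.array(s["rvec"],float),np.array(s["tvec"],float),K(s),np.array(s["dist_coeffs"],float))[0].reshape(-1,2)
def save(s,name,scale=1.5):
    im=cv2.cvtColor(s["frame"],cv2.COLOR_RGB2BGR); cv2.imwrite(f"pics/{name}.png",cv2.resize(im,None,fx=scale,fy=scale,interpolation=cv2.INTER_CUBIC))
def snap(n):
    s=arm.snapshot(n); pickle.dump(s,open(f"{n}.pkl","wb")); return s
E
python3 - <<'E'
from h import *
o=arm.get_obs(); print(o, arm.grip_point_offset)
for n in("side","top"):
    s=snap(n); save(s,n+"0"); 
    c,d=ray(s,[(256,192)]); print(n,c,d,s["vertical_fov"],s["dist_coeffs"])
E
```

```text
pics
{'clock': 0.0, 'joint_positions': array([-1.16078667e+00,  1.16474081e-01,  1.44227010e+00, -1.10204248e-05,
        1.58400087e+00, -3.78107842e-02]), 'dq': array([ 9.54405441e-06,  6.38658879e-04, -1.25358021e-04,  6.67193526e-05,
        5.22848497e-04, -3.90852674e-04]), 'effort': array([-1.26782206e-04, -7.31986856e+01, -6.32494712e+01, -6.43415501e-05,
        6.12445539e-03,  3.36485655e-06]), 'position': array([ 292.1814737 , -608.27074688,  230.56719797]), 'ee_rot': array([ 9.75036518e-01,  2.22043815e-01, -1.12027168e-04, -5.65231092e-04]), 'contact_force': array([ 0.57669235, -0.43845397,  0.29543471]), 'wrist_torque': array([-0.0088012 , -0.04337978,  0.04056211]), 'grip_width': 85.11386298727258} 18.700000000000003
side [1304.68775577 -133.42134369  845.67330548] [[-0.67742511  0.18114838 -0.7131336 ]] 55.52067218227261 [0.03106046 0.         0.         0.         0.        ]
top [ 392.47277293   81.78095262 1316.88675689] [[ 0.16801586 -0.04142138 -0.98521916]] 48.61606458030219 [-0.0901966  0.         0.         0.         0.       ]
```

View pics/side0.png

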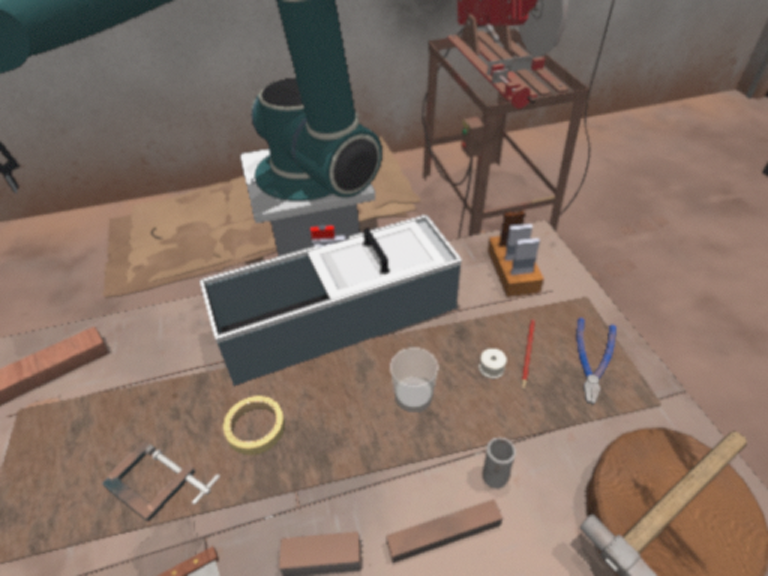

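View pics/top0.png

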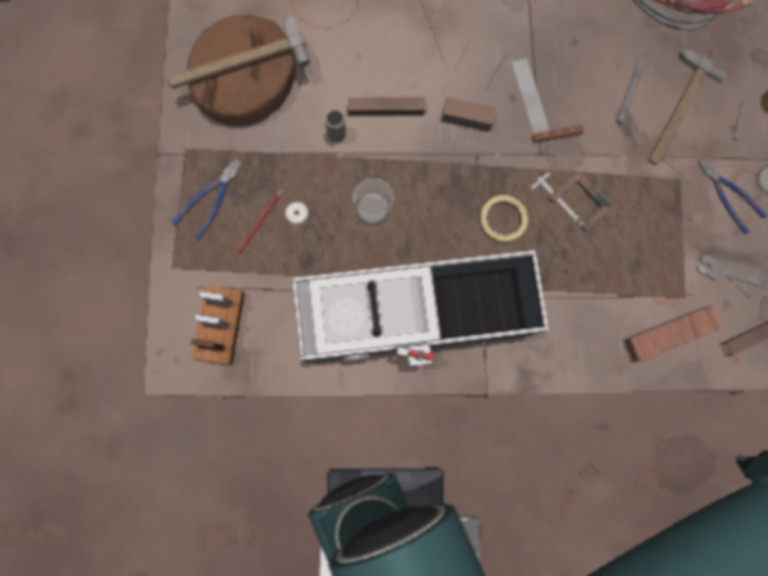

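The side view shows the rack at (515,265), with the rusty coupon farthest from the camera, and the box at (330,290). In the top view the door is open over the left half, its handle is at (375,308) and the latch is at (415,353). The rack is at (217,325), with the bright coupons at (215,297) and (212,321) and the rusty one at (208,344). I'll measure these from depth next.

```bash
cat > m.py <<'E'
from h import *
def cloud(s):
    v,u=np.mgrid[0:384,0:512]; uv=np.c_[u.ravel(),v.ravel()].astype(float)
    o,d=ray(s,uv); return (o+d*s["depth"].reshape(-1,1)).reshape(384,512,3)
def rect(P):
    (c,sz,a)=cv2.minAreaRect(P[:,:2].astype(np.float32)); return np.round(c,1),np.round(sz,1),round(a,2)
E
python3 - <<'E'
from m import *
for n in("side","top"):
    s=pickle.load(open(n+".pkl","rb")); C=cloud(s); ok=s["depth"]>0; X,Y,Z=C[...,0],C[...,1],C[...,2]
    print(n,"table z",np.median(Z[ok&(X>300)&(X<800)&(abs(Z)<30)]))
    def comps(lo,hi,reg):
        m=(ok&(Z>lo)&(Z<hi)&reg).astype(np.uint8); k,l,st,_=cv2.connectedComponentsWithStats(m,connectivity=8)
        for i in range(1,k):
            if st[i,4]>12: print(lo,hi,st[i].tolist(),*rect(C[l==i]),"zmed",np.round(np.median(Z[l==i]),1))
    R_=(X>250)&(X<900)&(abs(Y)<500)
    comps(126,156,R_); comps(160,195,R_); comps(36,50,R_&(Y>150)); comps(105,140,R_&(Y>200))
    f=s["frame"].astype(int); red=(f[...,0]>150)&(f[...,1]<70)&(f[...,2]<70)&(X>250)&(X<500)&ok
    print("red",red.sum(), C[red].mean(0) if red.any() else 0, rect(C[red&(Z>150)]) )
E
```

```text
side table z 6.1651033587303345
126 156 [215, 112, 18, 10, 124] [254.5  43.5] [ 9.5 60.6] 1.13 zmed 142.3
126 156 [133, 144, 174, 87, 4716] [548.5 -35.3] [187.5 461.7] 6.48 zmed 143.3
126 156 [340, 150, 9, 4, 17] [539.3 357.9] [27.6 12. ] 86.1 zmed 127.2
126 156 [346, 159, 12, 3, 17] [584.4 358.9] [33.5  8.4] 74.62 zmed 128.2
160 195 [216, 103, 17, 11, 58] [252.8  47.5] [ 6.  55.8] 1.59 zmed 168.5
160 195 [207, 150, 16, 7, 81] [469.8 -31.2] [44.  15.3] 70.0 zmed 169.2
160 195 [242, 152, 17, 27, 160] [554.4  51.2] [102.2  14.1] 6.38 zmed 178.8
36 50 [326, 158, 37, 33, 420] [540.1 365.6] [ 78.1 153.6] 82.2 zmed 42.1
36 50 [289, 197, 16, 8, 51] [615.5 176. ] [ 5.3 52.1] 8.66 zmed 42.5
36 50 [320, 233, 17, 14, 177] [773.1 207.1] [43.2 43.7] 65.37 zmed 39.8
105 140 [335, 141, 16, 9, 107] [496.1 372.8] [48.5 16.3] 81.46 zmed 119.7
105 140 [339, 150, 16, 9, 117] [540.4 365.6] [47.4 13.5] 83.85 zmed 118.7
105 140 [343, 159, 17, 9, 119] [584.1 360. ] [48.8 14.5] 80.57 zmed 120.1
red 26 [470.71728314 -30.17348826 171.04302279] (array([470. , -30.9]), array([43.6,  9.3]), 81.49)
top table z 2.4
[... 294 characters left out ...]
75.82 zmed 127.2
126 156 [242, 315, 22, 4, 37] [252.7  45.3] [ 4.7 56.2] 4.37 zmed 145.2
160 195 [245, 187, 10, 37, 193] [552.5  51.4] [98.4 13.8] 6.56 zmed 179.0
160 195 [273, 233, 17, 7, 71] [467.8 -32.6] [44.8 11.5] 77.53 zmed 171.0
36 50 [191, 135, 15, 14, 137] [770.1 207.4] [44.1 42.8] 89.12 zmed 39.4
36 50 [128, 190, 34, 53, 913] [538.5 367.1] [ 77.7 151.3] 81.17 zmed 41.6
105 140 [133, 194, 17, 7, 76] [582.7 359.3] [46.2 10.7] 81.59 zmed 126.4
105 140 [130, 210, 18, 7, 71] [538.1 366.8] [46.7 10.2] 81.78 zmed 125.1
105 140 [128, 226, 17, 6, 65] [493.1 372.6] [43.1  9.9] 81.48 zmed 125.8
red 11 [465.19958383 -35.24282059 171.19730296] (array([465.6, -31. ]), array([36. ,  4.1]), 79.79)
```

```bash
cat > g.py <<'E'
from h import *
B0=np.array([564.9,-34.1]); BA=np.radians(6.47)
def box(x,y,z): c,s=np.cos(BA),np.sin(BA); return np.array([B0[0]+c*x-s*y,B0[1]+s*x+c*y,z+4])
def tobox(p): c,s=np.cos(BA),np.sin(BA); d=np.array(p)[:2]-B0; return np.array([c*d[0]+s*d[1],-s*d[0]+c*d[1],p[2]-4])
def down(yaw,tilt=0): # tool x at yaw(world), z down; tilt about tool y
    return R.from_euler("z",yaw)*R.from_euler("x",np.pi)*R.from_euler("y",tilt)
def rel(p,yaw,tilt=0):
    o=arm.get_obs(); R0=R.from_quat(o["ee_rot"]); d=R0.inv().apply(np.array(p)-o["position"])/10; a=(R0.inv()*down(yaw,tilt)).as_rotvec()
    print("d",np.round(d,2),"a",np.round(a,3),"| at",np.round(o["position"],1),"yaw",np.round(np.arctan2(*R0.as_matrix()[[1,0],0]),3),"F",np.round(o["contact_force"],1),"w",round(o["grip_width"],1),"t",round(o["clock"],2))
E
python3 - <<'E'
from g import *
from m import cloud
s=pickle.load(open("top.pkl","rb")); C=cloud(s).reshape(-1,3); f=s["frame"].reshape(-1,3).astype(int)
b=np.array([tobox(p) for p in C]); 
for y in range(-60,10,4):
    k=(abs(b[:,0])<25)&(abs(b[:,1]-y)<2); print(y,np.round(np.median(b[k,2])),f[k].mean(0).round())
rel([583,359.5,200],-.148); rel([583,359.5,300],-.148)
E
```

```text
-60 11.0 [38. 36. 36.]
-56 12.0 [37. 36. 36.]
-52 12.0 [45. 44. 44.]
-48 14.0 [91. 89. 89.]
-44 15.0 [122. 118. 119.]
-40 nan [nan nan nan]
-36 nan [nan nan nan]
-32 nan [nan nan nan]
-28 139.0 [159. 155. 155.]
-24 141.0 [197. 192. 192.]
-20 141.0 [219. 215. 216.]
-16 141.0 [220. 217. 217.]
-12 141.0 [213. 208. 209.]
-8 139.0 [181. 176. 176.]
-4 139.0 [163. 159. 160.]
0 140.0 [168. 163. 164.]
4 138.0 [179. 175. 175.]
8 138.0 [184. 180. 180.]
d [ 68.12 -74.64   3.14] a [-0.001  0.     0.596] | at [ 292.2 -608.3  230.7] yaw 0.448 F [-0.5 -0.9 -0.1] w 85.3 t 0.1
d [ 68.12 -74.65  -6.86] a [-0.001  0.     0.596] | at [ 292.2 -608.3  230.7] yaw 0.448 F [-0.5 -0.9 -0.1] w 85.3 t 0.1
  return _methods._mean(a, axis=axis, dtype=dtype,
  ret = ret.dtype.type(ret / rcount)
<stdin>:6: RuntimeWarning: Mean of empty slice.
  ret = um.true_divide(
```

Call:
play_rows(
  steps=[
    {"dx": 2,"dy": -2,"dz": -4,"az": 0.1,"gripper": 1},
    {"dx": 68,"dy": -74.6,"dz": -7,"az": 0.6},
    {"dx": 68,"dy": -74.6,"dz": -7,"az": 0.6},
    {"dx": 68,"dy": -74.6,"dz": -7,"az": 0.6},
    {"dx": 68,"dy": -74.6,"dz": -7,"az": 0.6},
    {"dx": 68,"dy": -74.6,"dz": -7,"az": 0.6},
    {"dx": 68,"dy": -74.6,"dz": -7,"az": 0.6},
    {"dx": 68,"dy": -74.6,"dz": -7,"az": 0.6},
  ],
)

```text
invalid input
```

```bash
python3 -c "
from g import *
rel([583,359.5,290],-.148)"
```

```text
d [ 68.12 -74.65  -5.86] a [-0.001  0.     0.596] | at [ 292.2 -608.3  230.7] yaw 0.448 F [-0.5 -0.9 -0.1] w 85.3 t 0.1
```

Call:
play_rows(
  steps=[
    {"dx": 2,"dy": -2,"dz": -4,"ax": 0,"ay": 0,"az": 0.1,"gripper": 1},
    {"dx": 68,"dy": -74.6,"dz": -7,"ax": 0,"ay": 0,"az": 0.6,"gripper": 1},
    {"dx": 68,"dy": -74.6,"dz": -7,"ax": 0,"ay": 0,"az": 0.6,"gripper": 1},
    {"dx": 68,"dy": -74.6,"dz": -7,"ax": 0,"ay": 0,"az": 0.6,"gripper": 1},
    {"dx": 68,"dy": -74.6,"dz": -7,"ax": 0,"ay": 0,"az": 0.6,"gripper": 1},
    {"dx": 68,"dy": -74.6,"dz": -7,"ax": 0,"ay": 0,"az": 0.6,"gripper": 1},
    {"dx": 68,"dy": -74.6,"dz": -7,"ax": 0,"ay": 0,"az": 0.6,"gripper": 1},
    {"dx": 68,"dy": -74.6,"dz": -7,"ax": 0,"ay": 0,"az": 0.6,"gripper": 1},
  ],
  newtons=60,
)

```text
clock: 0.9
position: [401.6, -244.6, 281.9]
ee_rot: [0.997, -0.076, 0.0, -0.0]
contact_force: [0.6, -0.7, 0.6]
grip_width: 85.6
```

```bash
python3 -c "
from g import *
rel([583,359.5,290],-.148)"
```

```text
d [  8.74 -62.47  -0.81] a [-0.    -0.    -0.005] | at [ 401.6 -244.6  281.9] yaw -0.153 F [ 0.6 -0.7  0.6] w 85.6 t 0.9
```

Call:
play_rows(
  steps=[
    {"dx": 8.7,"dy": -62.4,"dz": -1,"ax": 0,"ay": 0,"az": 0,"gripper": 1},
    {"dx": 8.7,"dy": -62.4,"dz": -1,"ax": 0,"ay": 0,"az": 0,"gripper": 1},
    {"dx": 8.7,"dy": -62.4,"dz": -1,"ax": 0,"ay": 0,"az": 0,"gripper": 1},
    {"dx": 8.7,"dy": -62.4,"dz": -1,"ax": 0,"ay": 0,"az": 0,"gripper": 1},
    {"dx": 8.7,"dy": -62.4,"dz": -1,"ax": 0,"ay": 0,"az": 0,"gripper": 1},
    {"dx": 8.7,"dy": -62.4,"dz": -1,"ax": 0,"ay": 0,"az": 0,"gripper": 1},
    {"dx": 8.7,"dy": -62.4,"dz": -1,"ax": 0,"ay": 0,"az": 0,"gripper": 1},
    {"dx": 8.7,"dy": -62.4,"dz": -1,"ax": 0,"ay": 0,"az": 0,"gripper": 1},
  ],
)

```text
clock: 1.7
position: [516.3, 138.9, 288.3]
ee_rot: [0.997, -0.076, 0.0, 0.0]
contact_force: [-0.4, -1.2, 0.4]
grip_width: 85.5
```

```bash
python3 -c "
from g import *
rel([583,359.5,200],-.148)"
```

```text
d [  3.25 -22.82   8.83] a [ 0.    -0.    -0.004] | at [516.3 138.9 288.3] yaw -0.152 F [-0.4 -1.2  0.4] w 85.5 t 1.7
```

Call:
play_rows(
  steps=[
    {"dx": 3.2,"dy": -22.8,"dz": 0,"ax": 0,"ay": 0,"az": 0,"gripper": 1},
    {"dx": 3.2,"dy": -22.8,"dz": 0,"ax": 0,"ay": 0,"az": 0,"gripper": 1},
    {"dx": 3.2,"dy": -22.8,"dz": 0,"ax": 0,"ay": 0,"az": 0,"gripper": 1},
    {"dx": 3.2,"dy": -22.8,"dz": 0,"ax": 0,"ay": 0,"az": 0,"gripper": 1},
    {"dx": 3.2,"dy": -22.8,"dz": 4,"ax": 0,"ay": 0,"az": 0,"gripper": 1},
    {"dx": 3.2,"dy": -22.8,"dz": 9,"ax": 0,"ay": 0,"az": 0,"gripper": 1},
    {"dx": 3.2,"dy": -22.8,"dz": 9,"ax": 0,"ay": 0,"az": 0,"gripper": 1},
    {"dx": 3.2,"dy": -22.8,"dz": 9,"ax": 0,"ay": 0,"az": 0,"gripper": 1},
  ],
)

```text
clock: 2.5
position: [582.3, 356.7, 198.9]
ee_rot: [0.997, -0.076, -0.001, 0.0]
contact_force: [-0.3, -1.1, 1.4]
grip_width: 85.3
```

Run:
```python
from g import *
rel([583,359.5,86],-.148)
s=snap("wrist"); save(s,"wrist1")
from m import cloud,rect
C=cloud(s); Z=C[...,2]; X=C[...,0];Y=C[...,1]
m=((s["depth"]>0)&(Z>110)&(Z<140)&(Y>320)&(X>450)&(X<620)).astype(np.uint8)
k,l,st,_=cv2.connectedComponentsWithStats(m)
for i in range(1,k):
    if st[i,4]>30: print(st[i].tolist(),*rect(C[l==i]),np.median(Z[l==i]))
print(proj(s,[[583,359.5,127],[538.6,366,127],[493,372.6,127]]))
```

```text
d [ 0.04 -0.29 11.29] a [ 0.001  0.001 -0.004] | at [582.3 356.7 198.9] yaw -0.152 F [-0.3 -1.1  1.4] w 85.3 t 2.5
[217, 192, 65, 21, 1296] [580.5 359.7] [45.  10.9] 81.6 125.79328124478138
[220, 246, 61, 23, 1298] [535.8 366.3] [45.1 11.4] 82.21 125.62466646168457
[222, 293, 56, 23, 1197] [492.3 373.4] [44.6 11.2] 79.94 123.89539732998279
[[248.6350798  202.6067414 ]
 [249.47062949 259.5489252 ]
 [250.34013746 310.38415173]]
```

View pics/wrist1.png

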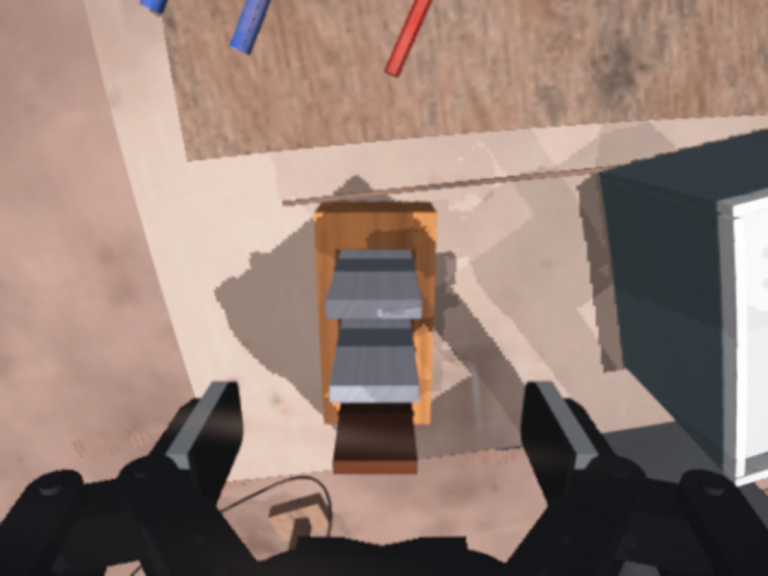

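The wrist view shows the bright coupons at (373,305) and (373,393) and the rusty one at (375,467). The fingers straddle them along the wide direction, so I'm going down onto the far one.

Call:
play_rows(
  steps=[
    {"dx": 0,"dy": -0.3,"dz": 4,"ax": 0,"ay": 0,"az": 0,"gripper": 1},
    {"dx": 0,"dy": -0.3,"dz": 8,"ax": 0,"ay": 0,"az": 0,"gripper": 1},
    {"dx": 0,"dy": -0.3,"dz": 11.3,"ax": 0,"ay": 0,"az": 0,"gripper": 1},
    {"dx": 0,"dy": -0.3,"dz": 11.3,"ax": 0,"ay": 0,"az": 0,"gripper": 0.4},
    {"dx": 0,"dy": -0.3,"dz": 11.3,"ax": 0,"ay": 0,"az": 0,"gripper": 0.4},
    {"dx": 0,"dy": -0.3,"dz": 11.3,"ax": 0,"ay": 0,"az": 0,"gripper": 0.4},
    {"dx": 0,"dy": -0.3,"dz": 11.3,"ax": 0,"ay": 0,"az": 0,"gripper": 0.4},
    {"dx": 0,"dy": -0.3,"dz": 11.3,"ax": 0,"ay": 0,"az": 0,"gripper": 0.4},
  ],
  newtons=60,
)

```text
clock: 3.35
position: [584.5, 360.6, 89.7]
ee_rot: [0.997, -0.076, 0.002, -0.001]
contact_force: [-0.4, -2.3, 8.7]
grip_width: 44.2
```

```bash
python3 -c "
from g import *
rel([583,359.5,86],-.148); rel([583,359.5,260],-.148)
p=box(37,-160,0);print(p); rel([p[0],p[1],260],BA)"
```

```text
d [-0.13  0.13  0.37] a [-0.003 -0.004 -0.004] | at [584.5 360.6  89.7] yaw -0.152 F [-0.4 -2.3  8.7] w 44.2 t 3.35
d [ -0.06   0.08 -17.03] a [-0.003 -0.004 -0.004] | at [584.5 360.6  89.7] yaw -0.152 F [-0.4 -2.3  8.7] w 44.2 t 3.35
[ 619.69362117 -188.91168909    4.        ]
d [ 11.9   53.73 -17.13] a [-0.002 -0.005 -0.265] | at [584.5 360.6  89.7] yaw -0.152 F [-0.4 -2.3  8.7] w 44.2 t 3.35
```

Call:
play_rows(
  steps=[
    {"dx": 0,"dy": 0,"dz": -2,"ax": 0,"ay": 0,"az": 0,"gripper": 0.4},
    {"dx": 0,"dy": 0,"dz": -6,"ax": 0,"ay": 0,"az": 0,"gripper": 0.4},
    {"dx": 0,"dy": 0,"dz": -10,"ax": 0,"ay": 0,"az": 0,"gripper": 0.4},
    {"dx": 0,"dy": 0,"dz": -14,"ax": 0,"ay": 0,"az": 0,"gripper": 0.4},
    {"dx": 0,"dy": 0,"dz": -17,"ax": 0,"ay": 0,"az": 0,"gripper": 0.4},
    {"dx": 0.4,"dy": 2,"dz": -18,"ax": 0,"ay": 0,"az": 0,"gripper": 0.4},
    {"dx": 1.2,"dy": 5.5,"dz": -18,"ax": 0,"ay": 0,"az": 0,"gripper": 0.4},
    {"dx": 2.1,"dy": 9.5,"dz": -18,"ax": 0,"ay": 0,"az": -0.05,"gripper": 0.4},
  ],
)

```text
clock: 4.15
position: [589.1, 262.0, 266.8]
ee_rot: [0.999, -0.05, 0.001, -0.0]
contact_force: [0.9, -0.8, -4.4]
grip_width: 43.8
```

```bash
python3 -c "
from g import *
p=box(37,-160,0);print(p); rel([p[0],p[1],265],BA)"
```

```text
[ 619.69362117 -188.91168909    4.        ]
d [ 7.58 44.56  0.16] a [-0.001 -0.001 -0.214] | at [589.1 262.  266.8] yaw -0.101 F [ 0.9 -0.8 -4.4] w 43.8 t 4.15
```

Call:
play_rows(
  steps=[
    {"dx": 0.8,"dy": 4.5,"dz": -2.5,"ax": 0,"ay": 0,"az": -0.02,"gripper": 0.4},
    {"dx": 1.6,"dy": 9.3,"dz": -2.5,"ax": 0,"ay": 0,"az": -0.06,"gripper": 0.4},
    {"dx": 2.4,"dy": 14,"dz": -2.5,"ax": 0,"ay": 0,"az": -0.1,"gripper": 0.4},
    {"dx": 3.2,"dy": 19,"dz": -2.5,"ax": 0,"ay": 0,"az": -0.14,"gripper": 0.4},
    {"dx": 4,"dy": 24,"dz": -2.5,"ax": 0,"ay": 0,"az": -0.17,"gripper": 0.4},
    {"dx": 4.8,"dy": 29,"dz": -2.5,"ax": 0,"ay": 0,"az": -0.2,"gripper": 0.4},
    {"dx": 5.7,"dy": 34,"dz": -2.5,"ax": 0,"ay": 0,"az": -0.214,"gripper": 0.4},
    {"dx": 6.5,"dy": 38.5,"dz": -2.5,"ax": 0,"ay": 0,"az": -0.214,"gripper": 0.4},
  ],
)

```text
clock: 4.95
position: [613.9, -129.3, 291.7]
ee_rot: [0.998, 0.056, 0.001, 0.0]
contact_force: [0.9, 0.6, -5.6]
grip_width: 43.8
```

```bash
python3 -c "
from g import *
p=box(33,-160,0);print(p); rel([p[0],p[1],200],BA)"
```

```text
[ 615.7190972  -189.36242095    4.        ]
d [-0.5   5.99  9.17] a [ 0.001 -0.001 -0.001] | at [ 613.9 -129.3  291.7] yaw 0.112 F [ 0.9  0.6 -5.6] w 43.8 t 4.95
```

Call:
play_rows(
  steps=[
    {"dx": -0.2,"dy": 3.5,"dz": 0,"ax": 0,"ay": 0,"az": 0,"gripper": 0.4},
    {"dx": -0.3,"dy": 5.2,"dz": 0.5,"ax": 0,"ay": 0,"az": 0,"gripper": 0.4},
    {"dx": -0.3,"dy": 6,"dz": 1.5,"ax": 0,"ay": 0,"az": 0,"gripper": 0.4},
    {"dx": -0.3,"dy": 6,"dz": 3,"ax": 0,"ay": 0,"az": 0,"gripper": 0.4},
    {"dx": -0.3,"dy": 6,"dz": 4,"ax": 0,"ay": 0,"az": 0,"gripper": 0.4},
    {"dx": -0.3,"dy": 6,"dz": 4,"ax": 0,"ay": 0,"az": 0,"gripper": 0.4},
    {"dx": -0.3,"dy": 6,"dz": 4,"ax": 0,"ay": 0,"az": 0,"gripper": 0.4},
    {"dx": -0.3,"dy": 6,"dz": 4,"ax": 0,"ay": 0,"az": 0,"gripper": 0.4},
  ],
)

```text
clock: 5.75
position: [618.6, -185.9, 251.1]
ee_rot: [0.998, 0.056, 0.0, 0.0]
contact_force: [-0.0, -0.2, -5.0]
grip_width: 43.9
```

Run:
```python
from g import *
p=box(35,-160,0); rel([p[0],p[1],94],BA)
s=snap("wrist"); t=snap("side")
a=cv2.cvtColor(s["frame"],cv2.COLOR_RGB2BGR); b=cv2.cvtColor(t["frame"],cv2.COLOR_RGB2BGR)[100:292,110:366]
b=cv2.resize(b,(512,384)); im=np.hstack([a,b]); cv2.imwrite("pics/c1.png",cv2.resize(im,(800,300)))
```

```text
d [-0.14  0.3  15.71] a [ 0.    -0.001 -0.   ] | at [ 618.6 -185.9  251.1] yaw 0.113 F [-0.  -0.2 -5. ] w 43.9 t 5.75
```

View pics/c1.png

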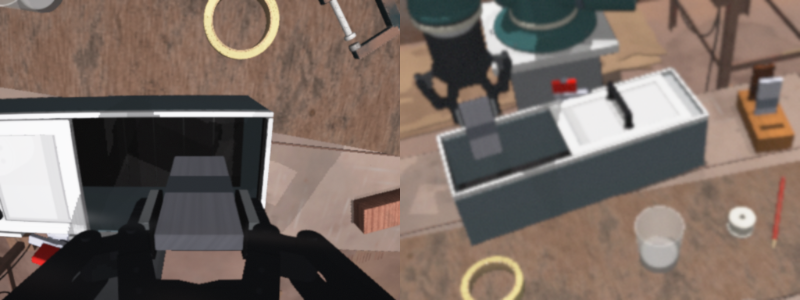

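The left half (wrist view) shows the coupon held square at (200,200), with the right finger clear of the right wall at x≈268. The right half shows it upright over the opening. I'll lower it now.

Call:
play_rows(
  steps=[
    {"dx": -0.1,"dy": 0.3,"dz": 3,"ax": 0,"ay": 0,"az": 0,"gripper": 0.4},
    {"dx": -0.1,"dy": 0.3,"dz": 6,"ax": 0,"ay": 0,"az": 0,"gripper": 0.4},
    {"dx": -0.1,"dy": 0.3,"dz": 9,"ax": 0,"ay": 0,"az": 0,"gripper": 0.4},
    {"dx": -0.1,"dy": 0.3,"dz": 12,"ax": 0,"ay": 0,"az": 0,"gripper": 0.4},
    {"dx": -0.1,"dy": 0.3,"dz": 14,"ax": 0,"ay": 0,"az": 0,"gripper": 0.4},
    {"dx": -0.1,"dy": 0.3,"dz": 15,"ax": 0,"ay": 0,"az": 0,"gripper": 0.4},
    {"dx": -0.1,"dy": 0.3,"dz": 15.4,"ax": 0,"ay": 0,"az": 0,"gripper": 0.4},
    {"dx": -0.1,"dy": 0.3,"dz": 15.8,"ax": 0,"ay": 0,"az": 0,"gripper": 0.4},
  ],
)

```text
clock: 6.65
position: [618.4, -189.9, 93.6]
ee_rot: [0.998, 0.056, 0.001, 0.0]
contact_force: [-2.5, -0.4, 36.2]
grip_width: 44.2
```

```bash
python3 -c "
from g import *
p=box(35,-160,0); rel([p[0],p[1],93],BA); print(tobox(arm.get_obs()['position']))"
```

```text
d [-0.06 -0.08  0.06] a [ 0.001 -0.002 -0.001] | at [ 618.4 -189.9   93.6] yaw 0.112 F [-2.5 -0.4 36.2] w 44.2 t 6.65
[  35.58378936 -160.82664841   89.61960966]
```

Call:
play_rows(
  steps=[
    {"dx": 0,"dy": 0,"dz": -0.05,"ax": 0,"ay": 0,"az": 0,"gripper": 0.45},
    {"dx": 0.3,"dy": 0,"dz": -0.05,"ax": 0,"ay": 0,"az": 0,"gripper": 0.45},
    {"dx": 0.7,"dy": 0,"dz": -0.05,"ax": 0,"ay": 0,"az": 0,"gripper": 0.45},
    {"dx": 1.1,"dy": 0,"dz": -0.05,"ax": 0,"ay": 0,"az": 0,"gripper": 0.45},
    {"dx": 1.5,"dy": 0,"dz": 0,"ax": 0,"ay": 0,"az": 0,"gripper": 0.45},
    {"dx": 1.8,"dy": 0,"dz": 0,"ax": 0,"ay": 0,"az": 0,"gripper": 0.45},
    {"dx": 1.8,"dy": 0,"dz": 0,"ax": 0,"ay": 0,"az": 0,"gripper": 0.45},
    {"dx": 1.8,"dy": 0,"dz": 0,"ax": 0,"ay": 0,"az": 0,"gripper": 0.45},
  ],
  newtons=25,
)

```text
clock: 7.45
position: [636.3, -187.9, 93.4]
ee_rot: [0.998, 0.056, 0.0, 0.0]
contact_force: [-4.0, -1.6, 4.8]
grip_width: 44.3
```

Run:
```python
from g import *
o=arm.get_obs(); print(tobox(o["position"]),o["contact_force"],o["wrist_torque"],o["grip_width"])
t=snap("side"); b=cv2.cvtColor(t["frame"],cv2.COLOR_RGB2BGR)[110:230,120:280]; s=snap("wrist"); a=cv2.cvtColor(s["frame"],cv2.COLOR_RGB2BGR)
cv2.imwrite("pics/c2.png",np.hstack([cv2.resize(a,(400,300)),cv2.resize(b,(400,300),interpolation=cv2.INTER_CUBIC)]))
```

```text
[  53.5689643  -160.90275082   89.39469527] [-3.97617205 -1.55651169  4.8365588 ] [-0.25572466  1.03700918  0.00680932] 44.27810290526247
```

View pics/c2.png

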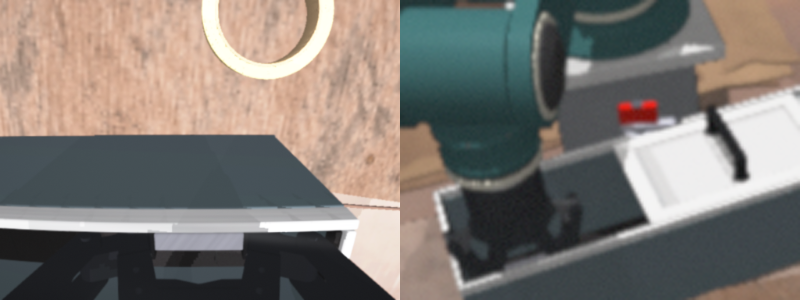

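The wrist view shows the coupon's top edge at (200,241) with a dark face below it. The tilt isn't clear from that, so I'll check it in depth.

Run:
```python
from g import *
s=pickle.load(open("wrist.pkl","rb"))
for u in (240,270):
  for v in range(290,384,6):
    p=pts(s,[(u,v)])[0]; print(u,v,np.round(tobox(p)),s["frame"][v,u])
```

```text
240 290 [  70. -157.  141.] [194 194 197]
240 296 [  68. -157.  142.] [194 195 196]
240 302 [  54. -156.  126.] [163 163 175]
240 308 [  52. -156.  127.] [162 162 175]
240 314 [  49. -156.  127.] [165 165 178]
240 320 [ -52. -150.   12.] [107 107 115]
240 326 [ -57. -150.   12.] [30 28 29]
240 332 [ -65. -150.   11.] [29 27 28]
240 338 [ -72. -149.   11.] [28 27 27]
240 344 [ -73. -150.   16.] [66 75 82]
240 350 [ -73. -150.   23.] [65 75 81]
240 356 [ -73. -150.   29.] [65 74 81]
240 362 [  63. -158.  164.] [29 30 34]
240 368 [  63. -158.  166.] [27 29 32]
240 374 [  63. -158.  168.] [29 30 34]
240 380 [  62. -158.  169.] [29 31 34]
270 290 [  71. -167.  142.] [196 196 199]
270 296 [  68. -167.  141.] [190 190 193]
270 302 [  54. -168.  126.] [166 167 178]
270 308 [  51. -168.  126.] [165 165 177]
270 314 [  48. -168.  126.] [162 163 175]
270 320 [ -51. -174.   12.] [107 106 114]
270 326 [ -58. -174.   12.] [51 50 50]
270 332 [ -65. -175.   11.] [51 49 51]
270 338 [ -71. -175.   12.] [51 50 50]
270 344 [ -74. -175.   15.] [68 78 84]
270 350 [ -74. -174.   22.] [68 78 84]
270 356 [ -75. -174.   28.] [69 78 85]
270 362 [  63. -166.  164.] [29 30 34]
270 368 [  63. -166.  166.] [27 28 31]
270 374 [  63. -166.  168.] [29 31 33]
270 380 [  64. -165.  170.] [28 29 33]
```

The top face is flat at x≈52, so the coupon stayed upright and the foot slid. The pads hold it stiffly. Instead I'll lift it slightly, move it back out, and tilt the tool by 0.15 with the coupon.

Call:
play_rows(
  steps=[
    {"dx": 0,"dy": 0,"dz": -0.6,"ax": 0,"ay": 0,"az": 0,"gripper": 0.4},
    {"dx": -0.4,"dy": 0,"dz": -0.6,"ax": 0,"ay": 0,"az": 0,"gripper": 0.4},
    {"dx": -0.7,"dy": 0,"dz": -0.6,"ax": 0,"ay": -0.05,"az": 0,"gripper": 0.4},
    {"dx": -0.7,"dy": 0,"dz": -0.6,"ax": 0,"ay": -0.1,"az": 0,"gripper": 0.4},
    {"dx": -0.7,"dy": 0,"dz": -0.6,"ax": 0,"ay": -0.15,"az": 0,"gripper": 0.4},
    {"dx": -0.7,"dy": 0,"dz": -0.4,"ax": 0,"ay": -0.15,"az": 0,"gripper": 0.4},
    {"dx": -0.7,"dy": 0,"dz": -0.2,"ax": 0,"ay": -0.15,"az": 0,"gripper": 0.4},
    {"dx": -0.7,"dy": 0,"dz": -0.1,"ax": 0,"ay": -0.15,"az": 0,"gripper": 0.4},
  ],
  newtons=60,
)

```text
clock: 8.35
position: [628.4, -188.4, 92.9]
ee_rot: [0.996, 0.056, -0.074, 0.004]
contact_force: [-0.3, 0.3, -5.0]
grip_width: 44.2
```

Run:
```python
from g import *
o=arm.get_obs(); print(tobox(o["position"]),o["contact_force"],o["wrist_torque"],o["grip_width"],R.from_quat(o["ee_rot"]).apply([0,0,1]))
s=snap("wrist"); d=s["depth"]
C=np.array([[tobox(p) for p in pts(s,[(u,v) for v in range(270,384,4)])] for u in (235,255,275)])
for i,v in enumerate(range(270,384,4)): print(v,np.round(C[:,i]).tolist())
```

```text
[  45.72470377 -160.46540801   88.87943774] [-0.25207657  0.30541363 -5.03732635] [ 0.0307391  -0.24340765  0.01387161] 44.1857230968343 [-0.14775769 -0.01632124 -0.98888891]
270 [[71.0, -154.0, 129.0], [71.0, -161.0, 129.0], [71.0, -168.0, 129.0]]
274 [[72.0, -155.0, 132.0], [72.0, -161.0, 132.0], [72.0, -168.0, 132.0]]
278 [[72.0, -155.0, 134.0], [72.0, -161.0, 134.0], [72.0, -168.0, 134.0]]
282 [[72.0, -155.0, 136.0], [72.0, -161.0, 136.0], [72.0, -168.0, 136.0]]
286 [[72.0, -155.0, 138.0], [72.0, -161.0, 138.0], [72.0, -168.0, 138.0]]
290 [[71.0, -155.0, 139.0], [72.0, -161.0, 139.0], [73.0, -168.0, 141.0]]
294 [[72.0, -155.0, 141.0], [72.0, -161.0, 141.0], [72.0, -168.0, 141.0]]
298 [[70.0, -155.0, 140.0], [71.0, -161.0, 142.0], [70.0, -168.0, 141.0]]
302 [[69.0, -155.0, 141.0], [68.0, -161.0, 141.0], [68.0, -168.0, 141.0]]
306 [[50.0, -154.0, 125.0], [49.0, -161.0, 125.0], [50.0, -169.0, 126.0]]
310 [[48.0, -154.0, 126.0], [49.0, -161.0, 126.0], [47.0, -169.0, 125.0]]
314 [[47.0, -154.0, 127.0], [46.0, -161.0, 126.0], [45.0, -169.0, 125.0]]
318 [[45.0, -154.0, 126.0], [45.0, -1
[... 522 characters left out ...]
.0, 49.0], [-75.0, -177.0, 49.0]]
350 [[147.0, -161.0, 217.0], [-73.0, -161.0, 54.0], [-74.0, -177.0, 53.0]]
354 [[-75.0, -146.0, 56.0], [-74.0, -161.0, 57.0], [-73.0, -176.0, 57.0]]
358 [[-74.0, -146.0, 60.0], [-74.0, -161.0, 60.0], [-75.0, -176.0, 60.0]]
362 [[66.0, -156.0, 161.0], [-74.0, -161.0, 63.0], [66.0, -167.0, 161.0]]
366 [[66.0, -156.0, 162.0], [66.0, -161.0, 162.0], [66.0, -167.0, 162.0]]
370 [[67.0, -156.0, 164.0], [67.0, -161.0, 164.0], [67.0, -167.0, 164.0]]
374 [[68.0, -156.0, 165.0], [68.0, -161.0, 165.0], [67.0, -166.0, 165.0]]
378 [[68.0, -156.0, 167.0], [68.0, -161.0, 167.0], [68.0, -166.0, 167.0]]
382 [[68.0, -156.0, 168.0], [69.0, -161.0, 168.0], [68.0, -166.0, 168.0]]
```

Call:
play_rows(
  steps=[
    {"dx": 0,"dy": 0,"dz": 0.05,"ax": 0,"ay": 0,"az": 0,"gripper": 0.4},
    {"dx": 0,"dy": 0,"dz": 0.1,"ax": 0,"ay": 0,"az": 0,"gripper": 0.4},
    {"dx": 0,"dy": 0,"dz": 0.15,"ax": 0,"ay": 0,"az": 0,"gripper": 0.4},
    {"dx": 0,"dy": 0,"dz": 0.15,"ax": 0,"ay": 0,"az": 0,"gripper": 0.4},
    {"dx": 0,"dy": 0,"dz": 0.15,"ax": 0,"ay": 0,"az": 0,"gripper": 0.4},
    {"dx": 0,"dy": 0,"dz": 0.15,"ax": 0,"ay": 0,"az": 0,"gripper": 0.4},
    {"dx": 0,"dy": 0,"dz": 0.15,"ax": 0,"ay": 0,"az": 0,"gripper": 0.4},
    {"dx": 0,"dy": 0,"dz": 0.15,"ax": 0,"ay": 0,"az": 0,"gripper": 0.4},
  ],
)

```text
clock: 9.2
position: [628.5, -188.5, 92.0]
ee_rot: [0.996, 0.056, -0.075, 0.004]
contact_force: [-0.3, 0.4, -3.8]
grip_width: 44.2
```

Run:
```python
from g import *
o=arm.get_obs(); print(tobox(o["position"]),o["contact_force"],o["wrist_torque"],o["grip_width"])
```

```text
[  45.81962025 -160.5890271    87.97232418] [-0.32193437  0.36983593 -3.80874339] [-0.13353224 -0.14306855 -0.02417794] 44.24194560135942
```

Call:
play_rows(
  steps=[
    {"dx": 0,"dy": 0,"dz": 0.05,"ax": 0,"ay": 0,"az": 0,"gripper": 0.4},
    {"dx": 0,"dy": 0,"dz": 0.1,"ax": 0,"ay": 0,"az": 0,"gripper": 0.4},
    {"dx": 0,"dy": 0,"dz": 0.1,"ax": 0,"ay": 0,"az": 0,"gripper": 0.55},
    {"dx": 0,"dy": 0,"dz": 0.1,"ax": 0,"ay": 0,"az": 0,"gripper": 0.6},
    {"dx": 0,"dy": 0,"dz": 0.1,"ax": 0,"ay": 0,"az": 0,"gripper": 0.68},
    {"dx": 0,"dy": 0,"dz": 0.1,"ax": 0,"ay": 0,"az": 0,"gripper": 0.68},
    {"dx": 0,"dy": 0,"dz": 0.1,"ax": 0,"ay": 0,"az": 0,"gripper": 0.68},
    {"dx": 0,"dy": 0,"dz": 0.1,"ax": 0,"ay": 0,"az": 0,"gripper": 0.68},
  ],
)

```text
clock: 10.0
position: [628.3, -188.5, 90.8]
ee_rot: [0.996, 0.056, -0.075, 0.004]
contact_force: [0.3, -0.1, -0.5]
grip_width: 58.1
```

```bash
cat > w.py <<'E'
from g import *
from m import cloud
o=arm.get_obs(); print(np.round(tobox(o["position"]),1),np.round(o["contact_force"],1),round(o["grip_width"],1),o["clock"])
s=snap("wrist"); C=cloud(s)
c,sn=np.cos(BA),np.sin(BA); D=C-[*B0,4]; b=np.stack([c*D[...,0]+sn*D[...,1],-sn*D[...,0]+c*D[...,1],D[...,2]],-1)
f=s["frame"].astype(int).mean(-1)
m=(s["depth"]>0)&(b[...,2]>15)&(b[...,2]<128)&(b[...,0]>0)&(b[...,0]<67)&(b[...,1]<-30)&(b[...,1]>-222)
for yc in range(-190,-40,10):
    k=m&(abs(b[...,1]-yc)<2)
    if k.sum()>10:
        q=b[k]; print(yc,k.sum(),"z",np.percentile(q[:,2],[2,50,98]).round(),"x",np.percentile(q[:,0],[2,50,98]).round(),"top x",np.percentile(q[q[:,2]>np.percentile(q[:,2],90)][:,0],[5,95]).round(), f[k].mean().round())
E
python3 w.py
```

```text
[  45.6 -160.5   86.8] [ 0.3 -0.1 -0.5] 58.1 10.0
-190 157 z [117. 125. 128.] x [38. 44. 52.] top x [43. 53.] 44.0
-130 100 z [117. 126. 128.] x [39. 44. 52.] top x [41. 52.] 40.0
```

Call:
play_rows(
  steps=[
    {"dx": 0,"dy": 0,"dz": -2,"ax": 0,"ay": 0,"az": 0,"gripper": 0.68},
    {"dx": 0,"dy": 0,"dz": -5,"ax": 0,"ay": 0,"az": 0,"gripper": 0.68},
    {"dx": 0,"dy": 0,"dz": -9,"ax": 0,"ay": 0,"az": 0,"gripper": 0.68},
    {"dx": 0,"dy": 0,"dz": -13,"ax": 0,"ay": 0.05,"az": 0,"gripper": 1},
    {"dx": -2,"dy": -3,"dz": -17,"ax": 0,"ay": 0.1,"az": 0,"gripper": 1},
    {"dx": -6,"dy": -6,"dz": -18,"ax": 0,"ay": 0.15,"az": 0,"gripper": 1},
    {"dx": -9,"dy": -10,"dz": -19,"ax": 0,"ay": 0.15,"az": 0,"gripper": 1},
    {"dx": -9,"dy": -14,"dz": -19,"ax": 0,"ay": 0.15,"az": 0,"gripper": 1},
  ],
)

```text
clock: 10.85
position: [550.3, -56.0, 295.3]
ee_rot: [0.998, 0.055, 0.002, 0.001]
contact_force: [0.7, 0.5, -0.5]
grip_width: 85.6
```

```bash
python3 w.py
python3 - <<'E'
from g import *
s=pickle.load(open("wrist.pkl","rb")); a=cv2.cvtColor(s["frame"],cv2.COLOR_RGB2BGR)
t=snap("side"); b=cv2.cvtColor(t["frame"],cv2.COLOR_RGB2BGR)[130:250,120:280]
cv2.imwrite("pics/c3.png",np.hstack([cv2.resize(a,(400,300)),cv2.resize(b,(400,300),interpolation=cv2.INTER_CUBIC)]))
rel([538.6,366,200],-.148)
E
```

```text
[-17.  -20.1 291.3] [ 0.7  0.5 -0.5] 85.6 10.85
-180 142 z [ 18. 102. 124.] x [20. 49. 65.] top x [56. 61.] 92.0
-170 143 z [ 23. 105. 124.] x [22. 49. 65.] top x [56. 60.] 133.0
-160 140 z [ 20. 101. 124.] x [23. 48. 64.] top x [56. 60.] 131.0
-150 145 z [ 21. 100. 123.] x [23. 49. 65.] top x [56. 65.] 129.0
-140 421 z [ 19.  86. 123.] x [24. 47. 64.] top x [56. 66.] 101.0
d [  3.49 -41.75   9.42] a [-0.001 -0.003  0.263] | at [551.4 -52.7 294.1] yaw 0.115 F [ 0.7 -0.3  0.5] w 85.1 t 10.95
```

View pics/c3.png

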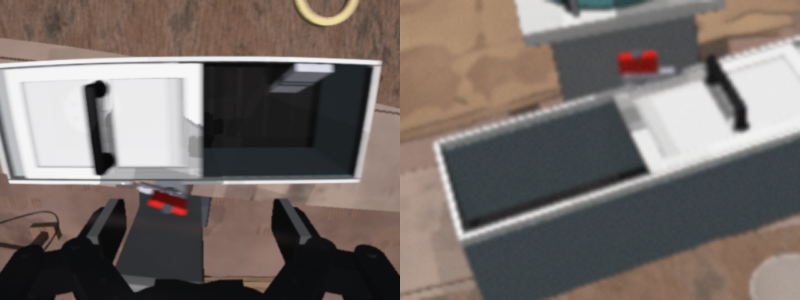

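The first coupon leans against the back wall at (302,78) in the wrist view. Its foot is at box x≈22 and its top at 56–65. I'm going for the second one.

Call:
play_rows(
  steps=[
    {"dx": 3.5,"dy": -41.7,"dz": 0,"ax": 0,"ay": 0,"az": 0.263,"gripper": 1},
    {"dx": 3.5,"dy": -41.7,"dz": 0,"ax": 0,"ay": 0,"az": 0.263,"gripper": 1},
    {"dx": 3.5,"dy": -41.7,"dz": 0,"ax": 0,"ay": 0,"az": 0.263,"gripper": 1},
    {"dx": 3.5,"dy": -41.7,"dz": 0,"ax": 0,"ay": 0,"az": 0.263,"gripper": 1},
    {"dx": 3.5,"dy": -41.7,"dz": 0,"ax": 0,"ay": 0,"az": 0.263,"gripper": 1},
    {"dx": 3.5,"dy": -41.7,"dz": 0,"ax": 0,"ay": 0,"az": 0.263,"gripper": 1},
    {"dx": 3.5,"dy": -41.7,"dz": 0,"ax": 0,"ay": 0,"az": 0.263,"gripper": 1},
    {"dx": 3.5,"dy": -41.7,"dz": 0,"ax": 0,"ay": 0,"az": 0.263,"gripper": 1},
  ],
)

```text
clock: 11.75
position: [541.3, 341.5, 292.0]
ee_rot: [0.997, -0.076, 0.0, 0.0]
contact_force: [0.7, -0.1, 0.1]
grip_width: 85.2
```

```bash
python3 -c "
from g import *
rel([538.3,366,180],-.148)"
```

```text
d [-0.67 -2.38 11.2 ] a [ 0.    -0.    -0.003] | at [541.3 341.5 292. ] yaw -0.151 F [ 0.7 -0.1  0.1] w 85.2 t 11.75
```

Call:
play_rows(
  steps=[
    {"dx": -0.7,"dy": -2.3,"dz": 3,"ax": 0,"ay": 0,"az": 0,"gripper": 1},
    {"dx": -0.7,"dy": -2.3,"dz": 7,"ax": 0,"ay": 0,"az": 0,"gripper": 1},
    {"dx": -0.7,"dy": -2.3,"dz": 10,"ax": 0,"ay": 0,"az": 0,"gripper": 1},
    {"dx": -0.7,"dy": -2.3,"dz": 11,"ax": 0,"ay": 0,"az": 0,"gripper": 1},
    {"dx": -0.7,"dy": -2.3,"dz": 11,"ax": 0,"ay": 0,"az": 0,"gripper": 1},
    {"dx": -0.7,"dy": -2.3,"dz": 11,"ax": 0,"ay": 0,"az": 0,"gripper": 1},
    {"dx": -0.7,"dy": -2.3,"dz": 11,"ax": 0,"ay": 0,"az": 0,"gripper": 1},
    {"dx": -0.7,"dy": -2.3,"dz": 11,"ax": 0,"ay": 0,"az": 0,"gripper": 1},
  ],
)

```text
clock: 12.55
position: [538.4, 363.5, 183.8]
ee_rot: [0.997, -0.076, 0.001, -0.001]
contact_force: [-0.4, 0.2, -0.4]
grip_width: 85.8
```

```bash
python3 -c "
from g import *
rel([538.3,366,86],-.148)"
```

```text
d [-0.07 -0.23  9.78] a [-0.001 -0.002 -0.003] | at [538.4 363.5 183.8] yaw -0.151 F [-0.4  0.2 -0.4] w 85.8 t 12.55
```

Call:
play_rows(
  steps=[
    {"dx": -0.1,"dy": -0.2,"dz": 4,"ax": 0,"ay": 0,"az": 0,"gripper": 1},
    {"dx": -0.1,"dy": -0.2,"dz": 8,"ax": 0,"ay": 0,"az": 0,"gripper": 1},
    {"dx": -0.1,"dy": -0.2,"dz": 9.6,"ax": 0,"ay": 0,"az": 0,"gripper": 1},
    {"dx": -0.1,"dy": -0.2,"dz": 9.6,"ax": 0,"ay": 0,"az": 0,"gripper": 0.4},
    {"dx": -0.1,"dy": -0.2,"dz": 9.6,"ax": 0,"ay": 0,"az": 0,"gripper": 0.4},
    {"dx": -0.1,"dy": -0.2,"dz": 9.6,"ax": 0,"ay": 0,"az": 0,"gripper": 0.4},
    {"dx": -0.1,"dy": -0.2,"dz": 9.6,"ax": 0,"ay": 0,"az": 0,"gripper": 0.4},
    {"dx": -0.1,"dy": -0.2,"dz": 9.6,"ax": 0,"ay": 0,"az": 0,"gripper": 0.4},
  ],
  newtons=60,
)

```text
clock: 13.35
position: [538.2, 366.1, 89.0]
ee_rot: [0.997, -0.076, 0.001, -0.001]
contact_force: [-0.3, -0.3, 7.3]
grip_width: 43.9
```

```bash
python3 -c "
from g import *
p=box(37,-94,0); rel([p[0],p[1],290],BA)"
```

```text
d [ 14.75  47.22 -20.17] a [-0.002 -0.003 -0.264] | at [538.2 366.1  89. ] yaw -0.151 F [-0.3 -0.3  7.3] w 43.9 t 13.35
```

Call:
play_rows(
  steps=[
    {"dx": 0,"dy": 0,"dz": -2,"ax": 0,"ay": 0,"az": 0,"gripper": 0.4},
    {"dx": 0,"dy": 0,"dz": -6,"ax": 0,"ay": 0,"az": 0,"gripper": 0.4},
    {"dx": 0,"dy": 0,"dz": -11,"ax": 0,"ay": 0,"az": 0,"gripper": 0.4},
    {"dx": 0,"dy": 0,"dz": -15,"ax": 0,"ay": 0,"az": 0,"gripper": 0.4},
    {"dx": 0.5,"dy": 1,"dz": -19,"ax": 0,"ay": 0,"az": 0,"gripper": 0.4},
    {"dx": 1.5,"dy": 4,"dz": -20.5,"ax": 0,"ay": 0,"az": -0.02,"gripper": 0.4},
    {"dx": 3,"dy": 8,"dz": -20.5,"ax": 0,"ay": 0,"az": -0.05,"gripper": 0.4},
    {"dx": 4.5,"dy": 12.5,"dz": -20.5,"ax": 0,"ay": 0,"az": -0.1,"gripper": 0.4},
  ],
)

```text
clock: 14.15
position: [562.9, 234.4, 292.7]
ee_rot: [1.0, -0.024, 0.001, -0.0]
contact_force: [1.7, 0.2, -5.9]
grip_width: 44.2
```

```bash
python3 -c "
from g import *
p=box(37,-94,0); rel([p[0],p[1],290],BA)"
```

```text
d [ 6.67 35.49  0.26] a [-0.001 -0.002 -0.161] | at [562.9 234.4 292.7] yaw -0.049 F [ 1.7  0.2 -5.9] w 44.2 t 14.15
```

Call:
play_rows(
  steps=[
    {"dx": 0.9,"dy": 5,"dz": 0,"ax": 0,"ay": 0,"az": -0.03,"gripper": 0.4},
    {"dx": 1.9,"dy": 10,"dz": 0,"ax": 0,"ay": 0,"az": -0.07,"gripper": 0.4},
    {"dx": 2.8,"dy": 15,"dz": 0,"ax": 0,"ay": 0,"az": -0.1,"gripper": 0.4},
    {"dx": 3.8,"dy": 20,"dz": 0,"ax": 0,"ay": 0,"az": -0.13,"gripper": 0.4},
    {"dx": 4.7,"dy": 25,"dz": 0,"ax": 0,"ay": 0,"az": -0.16,"gripper": 0.4},
    {"dx": 5.6,"dy": 30,"dz": 0,"ax": 0,"ay": 0,"az": -0.161,"gripper": 0.4},
    {"dx": 6.4,"dy": 34,"dz": 0,"ax": 0,"ay": 0,"az": -0.161,"gripper": 0.4},
    {"dx": 6.6,"dy": 35.5,"dz": 0,"ax": 0,"ay": 0,"az": -0.161,"gripper": 0.4},
  ],
)

```text
clock: 14.95
position: [610.5, -126.7, 291.7]
ee_rot: [0.999, 0.053, 0.0, 0.001]
contact_force: [0.5, 0.2, -4.5]
grip_width: 44.1
```

```bash
python3 -c "
from g import *
p=box(45.7,-94,0); rel([p[0],p[1],240],BA,-.15); rel([p[0],p[1],92],BA,-.15);print(tobox(arm.get_obs()['position']))"
```

```text
d [ 1.08 -0.32  5.17] a [ 0.001 -0.15  -0.006] | at [ 610.5 -126.7  291.7] yaw 0.107 F [ 0.5  0.2 -4.5] w 44.1 t 14.95
d [ 1.07 -0.34 19.97] a [ 0.001 -0.15  -0.006] | at [ 610.5 -126.7  291.7] yaw 0.107 F [ 0.5  0.2 -4.5] w 44.1 t 14.95
[ 34.90580532 -97.11979332 287.71065062]
```

Call:
play_rows(
  steps=[
    {"dx": 1.2,"dy": -0.7,"dz": 0,"ax": 0,"ay": -0.1,"az": 0,"gripper": 0.4},
    {"dx": 1.2,"dy": -0.7,"dz": 1,"ax": 0,"ay": -0.15,"az": 0,"gripper": 0.4},
    {"dx": 1.2,"dy": -0.7,"dz": 4,"ax": 0,"ay": -0.15,"az": 0,"gripper": 0.4},
    {"dx": 1.2,"dy": -0.7,"dz": 8,"ax": 0,"ay": -0.15,"az": 0,"gripper": 0.4},
    {"dx": 1.2,"dy": -0.7,"dz": 11,"ax": 0,"ay": -0.15,"az": 0,"gripper": 0.4},
    {"dx": 1.2,"dy": -0.7,"dz": 14,"ax": 0,"ay": -0.15,"az": 0,"gripper": 0.4},
    {"dx": 1.2,"dy": -0.7,"dz": 16.5,"ax": 0,"ay": -0.15,"az": 0,"gripper": 0.4},
    {"dx": 1.2,"dy": -0.7,"dz": 18.5,"ax": 0,"ay": -0.15,"az": 0,"gripper": 0.4},
  ],
)

```text
clock: 15.75
position: [621.6, -114.0, 105.2]
ee_rot: [0.996, 0.055, -0.075, 0.004]
contact_force: [0.4, 0.0, -4.0]
grip_width: 44.1
```

```bash
python3 w.py; python3 -c "
from g import *
p=box(47.5,-90,0); rel([p[0],p[1],93],BA,-.15)"
```

```text
[ 47.3 -85.8 101.2] [ 0.4  0.  -4. ] 44.1 15.75
-100 21 z [126. 127. 128.] x [53. 54. 55.] top x [54. 54.] 132.0
-90 11 z [127. 128. 128.] x [53. 54. 54.] top x [54. 54.] 129.0
-80 14 z [127. 127. 128.] x [53. 54. 54.] top x [54. 54.] 132.0
-70 20 z [126. 127. 128.] x [53. 54. 54.] top x [54. 54.] 132.0
d [0.25 0.46 0.87] a [-0.002  0.004 -0.003] | at [ 620.6 -113.8  102. ] yaw 0.11 F [ -0.2   0.5 -10.2] w 44.0 t 15.8
```

Call:
play_rows(
  steps=[
    {"dx": 0.1,"dy": 0.3,"dz": 0.3,"ax": 0,"ay": 0,"az": 0,"gripper": 0.4},
    {"dx": 0.2,"dy": 0.3,"dz": 0.6,"ax": 0,"ay": 0,"az": 0,"gripper": 0.4},
    {"dx": 0.2,"dy": 0.3,"dz": 0.8,"ax": 0,"ay": 0,"az": 0,"gripper": 0.4},
    {"dx": 0.2,"dy": 0.3,"dz": 0.9,"ax": 0,"ay": 0,"az": 0,"gripper": 0.4},
    {"dx": 0.2,"dy": 0.3,"dz": 0.95,"ax": 0,"ay": 0,"az": 0,"gripper": 0.4},
    {"dx": 0.2,"dy": 0.3,"dz": 1.0,"ax": 0,"ay": 0,"az": 0,"gripper": 0.4},
    {"dx": 0.2,"dy": 0.3,"dz": 1.0,"ax": 0,"ay": 0,"az": 0,"gripper": 0.4},
    {"dx": 0.2,"dy": 0.3,"dz": 1.0,"ax": 0,"ay": 0,"az": 0,"gripper": 0.4},
  ],
)

```text
clock: 16.6
position: [622.4, -118.0, 98.3]
ee_rot: [0.996, 0.055, -0.075, 0.005]
contact_force: [-13.2, -2.9, 0.9]
grip_width: 43.9
```

```bash
python3 -c "
from g import *
p=box(47.5,-88,0); rel([p[0],p[1],91],BA,-.15);print(tobox(arm.get_obs()['position']))"
```

```text
d [ 0.09 -0.19  0.72] a [ 0.     0.    -0.003] | at [ 622.4 -118.    98.3] yaw 0.109 F [-13.2  -2.9   0.9] w 43.9 t 16.6
[ 47.6414259  -89.85830575  94.30980841]
```

Run:
```python
from g import *
o=arm.get_obs();print(o["wrist_torque"],o["contact_force"])
s=snap("wrist"); a=cv2.cvtColor(s["frame"],cv2.COLOR_RGB2BGR)[240:384,100:420]
a=cv2.convertScaleAbs(a,alpha=1.6,beta=15)
t=snap("top"); b=cv2.cvtColor(t["frame"],cv2.COLOR_RGB2BGR)[150:250,180:380]
cv2.imwrite("pics/c4.png",np.vstack([cv2.resize(a,(640,288),interpolation=cv2.INTER_CUBIC),cv2.resize(b,(640,300),interpolation=cv2.INTER_CUBIC)]))
```

```text
[-0.22376402  1.43981595  0.22258806] [-13.19825843  -2.94426164   0.86697098]
```

View pics/c4.png

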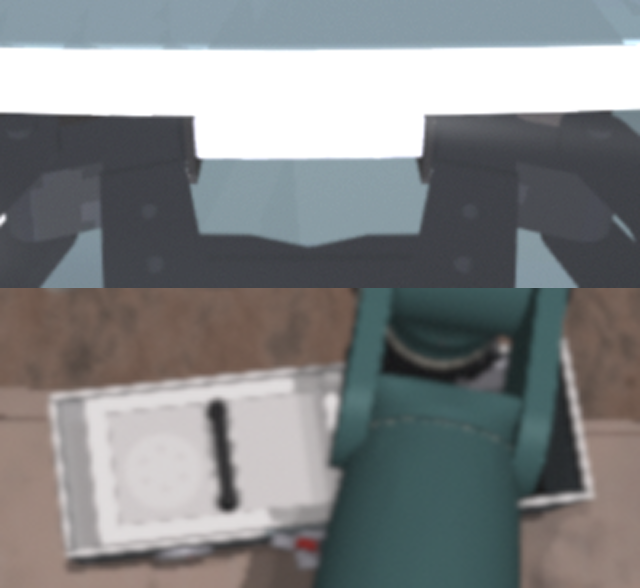

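The top half shows the rail (white strip) directly in front of the finger linkages, so the −13 N in x is probably contact with the back rail. I'll back off 4 mm in x and lower again.

Call:
play_rows(
  steps=[
    {"dx": -0.2,"dy": 0,"dz": -0.2,"ax": 0,"ay": 0,"az": 0,"gripper": 0.4},
    {"dx": -0.4,"dy": 0,"dz": -0.2,"ax": 0,"ay": 0,"az": 0,"gripper": 0.4},
    {"dx": -0.4,"dy": -0.1,"dz": -0.2,"ax": 0,"ay": 0,"az": 0,"gripper": 0.4},
    {"dx": -0.4,"dy": -0.1,"dz": 0,"ax": 0,"ay": 0,"az": 0,"gripper": 0.4},
    {"dx": -0.4,"dy": -0.1,"dz": 0,"ax": 0,"ay": 0,"az": 0,"gripper": 0.4},
    {"dx": -0.4,"dy": -0.1,"dz": 0,"ax": 0,"ay": 0,"az": 0,"gripper": 0.4},
    {"dx": -0.4,"dy": -0.1,"dz": 0,"ax": 0,"ay": 0,"az": 0,"gripper": 0.4},
    {"dx": -0.4,"dy": -0.1,"dz": 0,"ax": 0,"ay": 0,"az": 0,"gripper": 0.4},
  ],
)

```text
clock: 17.5
position: [618.6, -116.8, 96.6]
ee_rot: [0.996, 0.055, -0.075, 0.004]
contact_force: [0.1, -0.4, -5.6]
grip_width: 44.3
```

```bash
python3 -c "
from g import *
p=box(44,-88,0); rel([p[0],p[1],91],BA,-.15);print(tobox(arm.get_obs()['position']))"; python3 w.py
```

```text
d [ 0.08 -0.02  0.55] a [-0.    -0.    -0.003] | at [ 618.6 -116.8   96.6] yaw 0.11 F [ 0.1 -0.4 -5.6] w 44.3 t 17.5
[ 44.05892673 -88.24003867  92.59925019]
[ 44.1 -88.2  92.6] [ 0.1 -0.4 -5.6] 44.3 17.5
-110 42 z [125. 127. 128.] x [37. 52. 53.] top x [37. 52.] 127.0
-100 46 z [125. 127. 128.] x [50. 52. 52.] top x [50. 52.] 152.0
-90 48 z [125. 127. 128.] x [51. 52. 53.] top x [52. 52.] 153.0
-80 50 z [125. 127. 128.] x [51. 52. 53.] top x [51. 52.] 153.0
-70 48 z [125. 127. 128.] x [51. 52. 52.] top x [51. 52.] 152.0
```

Call:
play_rows(
  steps=[
    {"dx": 0.05,"dy": 0,"dz": 0.2,"ax": 0,"ay": 0,"az": 0,"gripper": 0.4},
    {"dx": 0.1,"dy": 0,"dz": 0.35,"ax": 0,"ay": 0,"az": 0,"gripper": 0.4},
    {"dx": 0.1,"dy": 0,"dz": 0.4,"ax": 0,"ay": 0,"az": 0,"gripper": 0.4},
    {"dx": 0.1,"dy": 0,"dz": 0.45,"ax": 0,"ay": 0,"az": 0,"gripper": 0.4},
    {"dx": 0.1,"dy": 0,"dz": 0.5,"ax": 0,"ay": 0,"az": 0,"gripper": 0.4},
    {"dx": 0.1,"dy": 0,"dz": 0.5,"ax": 0,"ay": 0,"az": 0,"gripper": 0.4},
    {"dx": 0.1,"dy": 0,"dz": 0.5,"ax": 0,"ay": 0,"az": 0,"gripper": 0.4},
    {"dx": 0.1,"dy": 0,"dz": 0.5,"ax": 0,"ay": 0,"az": 0,"gripper": 0.4},
  ],
)

```text
clock: 18.35
position: [619.1, -116.8, 92.3]
ee_rot: [0.996, 0.055, -0.074, 0.004]
contact_force: [-1.1, 1.8, 5.2]
grip_width: 44.0
```

```bash
python3 w.py
```

```text
[ 44.6 -88.2  88.3] [-1.1  1.8  5.2] 44.0 18.35
-110 205 z [124. 126. 128.] x [38. 46. 51.] top x [38. 48.] 113.0
-100 153 z [125. 126. 127.] x [43. 47. 51.] top x [44. 49.] 182.0
-90 150 z [125. 126. 127.] x [43. 47. 51.] top x [45. 49.] 181.0
-80 152 z [125. 126. 127.] x [43. 47. 51.] top x [44. 47.] 182.0
-70 157 z [125. 126. 127.] x [43. 47. 51.] top x [45. 49.] 181.0
```

Call:
play_rows(
  steps=[
    {"dx": 0,"dy": 0,"dz": 0,"ax": 0,"ay": 0,"az": 0,"gripper": 0.55},
    {"dx": 0,"dy": 0,"dz": 0,"ax": 0,"ay": 0,"az": 0,"gripper": 0.6},
    {"dx": 0,"dy": 0,"dz": 0,"ax": 0,"ay": 0,"az": 0,"gripper": 0.66},
    {"dx": 0,"dy": 0,"dz": 0,"ax": 0,"ay": 0,"az": 0,"gripper": 0.66},
    {"dx": 0,"dy": 0,"dz": 0,"ax": 0,"ay": 0,"az": 0,"gripper": 0.66},
    {"dx": 0,"dy": 0,"dz": 0,"ax": 0,"ay": 0,"az": 0,"gripper": 0.66},
    {"dx": 0,"dy": 0,"dz": 0,"ax": 0,"ay": 0,"az": 0,"gripper": 0.66},
    {"dx": 0,"dy": 0,"dz": 0,"ax": 0,"ay": 0,"az": 0,"gripper": 0.66},
  ],
)

```text
clock: 19.2
position: [618.8, -116.8, 91.5]
ee_rot: [0.996, 0.055, -0.075, 0.004]
contact_force: [-0.0, 0.1, 0.4]
grip_width: 56.2
```

```bash
python3 w.py
```

```text
[ 44.2 -88.2  87.5] [-0.   0.1  0.4] 56.2 19.2
-60 191 z [114. 124. 128.] x [37. 43. 52.] top x [41. 52.] 43.0
```

Released, and its top has gone out of the finger area, so it is leaning. I'll retract, move clear and look.

Call:
play_rows(
  steps=[
    {"dx": 0,"dy": 0,"dz": -2,"ax": 0,"ay": 0,"az": 0,"gripper": 0.66},
    {"dx": 0,"dy": 0,"dz": -5,"ax": 0,"ay": 0,"az": 0,"gripper": 0.66},
    {"dx": 0,"dy": 0,"dz": -9,"ax": 0,"ay": 0,"az": 0,"gripper": 0.66},
    {"dx": 0,"dy": 0,"dz": -13,"ax": 0,"ay": 0.05,"az": 0,"gripper": 0.66},
    {"dx": -2,"dy": 0,"dz": -17,"ax": 0,"ay": 0.1,"az": 0,"gripper": 0.3},
    {"dx": -6,"dy": -2,"dz": -18,"ax": 0,"ay": 0.15,"az": 0,"gripper": 0},
    {"dx": -9,"dy": -5,"dz": -19,"ax": 0,"ay": 0.15,"az": 0,"gripper": 0},
    {"dx": -9,"dy": -8,"dz": -19,"ax": 0,"ay": 0.15,"az": 0,"gripper": 0},
  ],
)

```text
clock: 20.05
position: [547.7, -43.8, 296.3]
ee_rot: [0.999, 0.054, 0.002, 0.0]
contact_force: [0.2, 0.3, 0.3]
grip_width: 0.5
```

```bash
python3 w.py
python3 - <<'E'
from g import *
s=pickle.load(open("wrist.pkl","rb")); save(s,"w5",1.2)
for y in (120,): p=box(0,y,0); rel([p[0],p[1],290],BA)
E
```

```text
[-18.2  -7.7 292.3] [0.2 0.3 0.3] 0.5 20.05
-180 134 z [ 19. 102. 124.] x [21. 48. 65.] top x [57. 66.] 96.0
-170 138 z [ 21. 104. 125.] x [22. 50. 65.] top x [57. 65.] 129.0
-160 148 z [ 20. 100. 124.] x [21. 49. 65.] top x [56. 62.] 126.0
-150 146 z [ 20. 100. 123.] x [23. 49. 65.] top x [57. 62.] 124.0
-140 432 z [ 19.  84. 123.] x [24. 48. 64.] top x [56. 65.] 92.0
-110 74 z [ 20. 104. 127.] x [28. 50. 65.] top x [56. 66.] 65.0
-100 130 z [ 21. 105. 125.] x [28. 51. 66.] top x [56. 62.] 121.0
-90 139 z [ 23. 108. 125.] x [28. 52. 66.] top x [56. 64.] 124.0
-80 138 z [ 23. 109. 125.] x [28. 52. 66.] top x [56. 60.] 122.0
-70 137 z [ 24. 105. 126.] x [28. 52. 65.] top x [55. 60.] 121.0
d [  1.69 -12.43   0.54] a [-0.001 -0.004 -0.003] | at [548.2 -40.2 295.3] yaw 0.11 F [ 0.8  2.8 -0.2] w 0.3 t 20.1
```

View pics/w5.png

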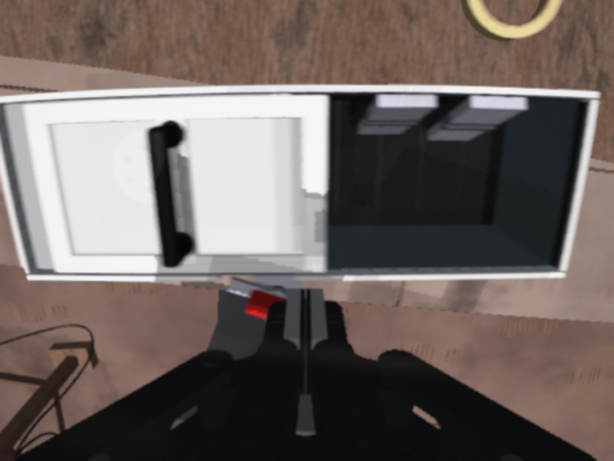

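Both coupons lean side by side, at (400,112) and (480,115). The door handle is at (170,195) and the latch at (262,302). Next I'll grasp the handle bar and slide the door.

Run:
```python
from g import *
from m import cloud,rect
s=pickle.load(open("wrist.pkl","rb")); C=cloud(s); Z=C[...,2]; f=s["frame"].max(-1)
m=(s["depth"]>0)&(Z>170)&(Z<190)&(f<80)&(C[...,1]>10)&(C[...,1]<100)&(C[...,0]>480); q=C[m]; print(rect(q),np.median(q[:,2]),tobox([*rect(q)[0],0]))
r=s["frame"].astype(int); m=(s["depth"]>0)&(r[...,0]>120)&(r[...,1]<60)&(Z>166)&(Z<185); q=C[m]; print("latch",rect(q),np.median(q[:,2]),len(q))
rel([553.4,51.3,200],BA)
```

```text
(array([551.7,  51.6]), array([97.7, 14.1]), 6.35) 178.96619094796307 [-3.45899898 86.6415912  -4.        ]
latch (array([468.6, -16.3]), array([14.2,  7.4]), 77.66) 171.3859945823737 99
d [ 1.48 -9.04  9.54] a [-0.001 -0.004 -0.003] | at [548.2 -40.2 295.3] yaw 0.11 F [ 0.8  2.8 -0.2] w 0.3 t 20.1
```

Call:
play_rows(
  steps=[
    {"dx": 0.5,"dy": -4,"dz": 0,"ax": 0,"ay": 0,"az": 0,"gripper": 0.7},
    {"dx": 1,"dy": -8,"dz": 1,"ax": 0,"ay": 0,"az": 0,"gripper": 0.7},
    {"dx": 1.4,"dy": -9,"dz": 4,"ax": 0,"ay": 0,"az": 0,"gripper": 0.7},
    {"dx": 1.4,"dy": -9,"dz": 7,"ax": 0,"ay": 0,"az": 0,"gripper": 0.7},
    {"dx": 1.4,"dy": -9,"dz": 9.5,"ax": 0,"ay": 0,"az": 0,"gripper": 0.7},
    {"dx": 1.4,"dy": -9,"dz": 9.5,"ax": 0,"ay": 0,"az": 0,"gripper": 0.7},
    {"dx": 1.4,"dy": -9,"dz": 9.5,"ax": 0,"ay": 0,"az": 0,"gripper": 0.7},
    {"dx": 1.4,"dy": -9,"dz": 9.5,"ax": 0,"ay": 0,"az": 0,"gripper": 0.7},
  ],
)

```text
clock: 20.9
position: [554.4, 47.0, 199.7]
ee_rot: [0.998, 0.055, 0.001, 0.0]
contact_force: [-0.4, 0.8, -0.1]
grip_width: 59.8
```

```bash
python3 -c "
from g import *
rel([552.8,51.4,154],BA)"
```

```text
d [-0.13 -0.46  4.57] a [ 0.    -0.002 -0.003] | at [554.4  47.  199.7] yaw 0.11 F [-0.4  0.8 -0.1] w 59.8 t 20.9
```

Call:
play_rows(
  steps=[
    {"dx": -0.1,"dy": -0.5,"dz": 0,"ax": 0,"ay": 0,"az": 0,"gripper": 0.7},
    {"dx": -0.1,"dy": -0.5,"dz": 2,"ax": 0,"ay": 0,"az": 0,"gripper": 0.7},
    {"dx": -0.1,"dy": -0.5,"dz": 4,"ax": 0,"ay": 0,"az": 0,"gripper": 0.7},
    {"dx": -0.1,"dy": -0.5,"dz": 4.5,"ax": 0,"ay": 0,"az": 0,"gripper": 0.6},
    {"dx": -0.1,"dy": -0.5,"dz": 4.5,"ax": 0,"ay": 0,"az": 0,"gripper": 0.1},
    {"dx": -0.1,"dy": -0.5,"dz": 4.5,"ax": 0,"ay": 0,"az": 0,"gripper": 0.1},
    {"dx": -0.1,"dy": -0.5,"dz": 4.5,"ax": 0,"ay": 0,"az": 0,"gripper": 0.1},
    {"dx": -0.1,"dy": -0.5,"dz": 4.5,"ax": 0,"ay": 0,"az": 0,"gripper": 0.1},
  ],
  newtons=30,
)

```text
clock: 21.7
position: [552.8, 52.0, 154.3]
ee_rot: [0.998, 0.055, 0.001, -0.0]
contact_force: [-1.8, -0.0, 6.7]
grip_width: 13.3
```

```bash
python3 -c "
from g import *
p=box(-2,86.6-190,0);rel([p[0],p[1],156],BA);print(tobox(arm.get_obs()['position']))"
```

```text
d [ 0.09 19.03 -0.17] a [ 0.    -0.002 -0.003] | at [552.8  52.  154.3] yaw 0.11 F [-1.8 -0.   6.7] w 13.3 t 21.7
[ -2.28972486  86.9205417  150.31430857]
```

Call:
play_rows(
  steps=[
    {"dx": 0,"dy": 1.5,"dz": -0.05,"ax": 0,"ay": 0,"az": 0,"gripper": 0.1},
    {"dx": 0,"dy": 4,"dz": -0.05,"ax": 0,"ay": 0,"az": 0,"gripper": 0.1},
    {"dx": 0,"dy": 7,"dz": -0.05,"ax": 0,"ay": 0,"az": 0,"gripper": 0.1},
    {"dx": 0,"dy": 10,"dz": -0.05,"ax": 0,"ay": 0,"az": 0,"gripper": 0.1},
    {"dx": 0,"dy": 13,"dz": -0.05,"ax": 0,"ay": 0,"az": 0,"gripper": 0.1},
    {"dx": 0,"dy": 15.5,"dz": -0.05,"ax": 0,"ay": 0,"az": 0,"gripper": 0.1},
    {"dx": 0,"dy": 17,"dz": -0.05,"ax": 0,"ay": 0,"az": 0,"gripper": 0.1},
    {"dx": 0,"dy": 18,"dz": -0.05,"ax": 0,"ay": 0,"az": 0,"gripper": 0.1},
  ],
)

```text
clock: 22.5
position: [573.4, -128.2, 154.3]
ee_rot: [0.999, 0.055, 0.002, 0.0]
contact_force: [11.6, 4.0, -0.3]
grip_width: 13.6
```

```bash
python3 -c "
from g import *
p=box(-2,86.6-190,0);rel([p[0],p[1],156],BA);print(tobox(arm.get_obs()['position']))"
```

```text
d [ 0.02  0.9  -0.17] a [ 0.    -0.004 -0.004] | at [ 573.4 -128.2  154.3] yaw 0.109 F [11.6  4.  -0.3] w 13.6 t 22.5
[ -2.16606642 -94.40907538 150.32278371]
```

Call:
play_rows(
  steps=[
    {"dx": -0.05,"dy": 0.3,"dz": 0,"ax": 0,"ay": 0,"az": 0,"gripper": 0.1},
    {"dx": -0.05,"dy": 0.6,"dz": 0,"ax": 0,"ay": 0,"az": 0,"gripper": 0.1},
    {"dx": -0.05,"dy": 0.9,"dz": 0,"ax": 0,"ay": 0,"az": 0,"gripper": 0.1},
    {"dx": -0.05,"dy": 1.0,"dz": 0,"ax": 0,"ay": 0,"az": 0,"gripper": 0.1},
    {"dx": -0.05,"dy": 1.1,"dz": 0,"ax": 0,"ay": 0,"az": 0,"gripper": 0.1},
    {"dx": -0.05,"dy": 1.2,"dz": 0,"ax": 0,"ay": 0,"az": 0,"gripper": 0.1},
    {"dx": -0.05,"dy": 1.2,"dz": 0,"ax": 0,"ay": 0,"az": 0,"gripper": 0.1},
    {"dx": -0.05,"dy": 1.2,"dz": 0,"ax": 0,"ay": 0,"az": 0,"gripper": 0.1},
  ],
)

```text
clock: 23.3
position: [574.6, -139.0, 154.3]
ee_rot: [0.998, 0.055, 0.002, 0.0]
contact_force: [17.3, 2.6, -2.3]
grip_width: 13.8
```

```bash
python3 -c "
from g import *
o=arm.get_obs();print(tobox(o['position']),o['contact_force'])"
```

```text
[  -2.15212129 -105.2963236   150.32908385] [17.3129837   2.55595761 -2.26133431]
```

Call:
play_rows(
  steps=[
    {"dx": 0.1,"dy": 0.1,"dz": 0,"ax": 0,"ay": 0,"az": 0,"gripper": 0.1},
    {"dx": 0.15,"dy": 0.2,"dz": 0,"ax": 0,"ay": 0,"az": 0,"gripper": 0.1},
    {"dx": 0.15,"dy": 0.3,"dz": 0,"ax": 0,"ay": 0,"az": 0,"gripper": 0.1},
    {"dx": 0.15,"dy": 0.4,"dz": 0,"ax": 0,"ay": 0,"az": 0,"gripper": 0.1},
    {"dx": 0.15,"dy": 0.45,"dz": 0,"ax": 0,"ay": 0,"az": 0,"gripper": 0.1},
    {"dx": 0.15,"dy": 0.45,"dz": 0,"ax": 0,"ay": 0,"az": 0,"gripper": 0.1},
    {"dx": 0.15,"dy": 0.45,"dz": 0,"ax": 0,"ay": 0,"az": 0,"gripper": 0.1},
    {"dx": 0.15,"dy": 0.45,"dz": 0,"ax": 0,"ay": 0,"az": 0,"gripper": 0.1},
  ],
)

```text
clock: 24.1
position: [575.1, -142.9, 154.3]
ee_rot: [0.998, 0.055, 0.001, -0.0]
contact_force: [1.0, 7.4, 7.1]
grip_width: 13.1
```

```bash
python3 -c "
from g import *
o=arm.get_obs();print(tobox(o['position']),o['contact_force'])"
```

```text
[  -2.0714955  -109.22560428  150.30233625] [1.0176224  7.35298289 7.12092068]
```

Call:
play_rows(
  steps=[
    {"dx": 0,"dy": 0.05,"dz": 0,"ax": 0,"ay": 0,"az": 0,"gripper": 0.1},
    {"dx": 0,"dy": 0.1,"dz": 0,"ax": 0,"ay": 0,"az": 0,"gripper": 0.1},
    {"dx": 0,"dy": 0.15,"dz": 0,"ax": 0,"ay": 0,"az": 0,"gripper": 0.1},
    {"dx": 0,"dy": 0.2,"dz": 0,"ax": 0,"ay": 0,"az": 0,"gripper": 0.1},
    {"dx": 0,"dy": 0.2,"dz": 0,"ax": 0,"ay": 0,"az": 0,"gripper": 0.1},
    {"dx": 0,"dy": 0.2,"dz": 0,"ax": 0,"ay": 0,"az": 0,"gripper": 0.1},
    {"dx": 0,"dy": 0.2,"dz": 0,"ax": 0,"ay": 0,"az": 0,"gripper": 0.1},
    {"dx": 0,"dy": 0.2,"dz": 0,"ax": 0,"ay": 0,"az": 0,"gripper": 0.1},
  ],
)

```text
clock: 24.9
position: [575.2, -143.0, 154.3]
ee_rot: [0.998, 0.056, 0.0, -0.002]
contact_force: [-3.8, 23.7, 9.4]
grip_width: 13.5
```

```bash
python3 -c "
from g import *
o=arm.get_obs();print(tobox(o['position']),o['contact_force'])"
```

```text
[  -2.07679708 -109.35836417  150.25867559] [-3.83376376 23.68181704  9.4172951 ]
```

The door is at its stop: 24 N and no further travel. I'll release the handle and go up. The fin measured about 79° in world, so the latch already stands at about 0.3 rad.

Call:
play_rows(
  steps=[
    {"dx": 0,"dy": 0.1,"dz": 0,"ax": 0,"ay": 0,"az": 0,"gripper": 0.1},
    {"dx": 0,"dy": 0,"dz": 0,"ax": 0,"ay": 0,"az": 0,"gripper": 0.5},
    {"dx": 0,"dy": 0,"dz": 0,"ax": 0,"ay": 0,"az": 0,"gripper": 0.5},
    {"dx": 0,"dy": 0,"dz": -2,"ax": 0,"ay": 0,"az": 0,"gripper": 0.5},
    {"dx": 0,"dy": 0,"dz": -6,"ax": 0,"ay": 0,"az": 0,"gripper": 0.5},
    {"dx": 0,"dy": 0,"dz": -10,"ax": 0,"ay": 0,"az": -0.15,"gripper": 0.5},
    {"dx": -4,"dy": -4,"dz": -14,"ax": 0,"ay": 0,"az": -0.3,"gripper": 0.5},
    {"dx": -8,"dy": -8,"dz": -18,"ax": 0,"ay": 0,"az": -0.45,"gripper": 0.5},
  ],
)

```text
clock: 25.7
position: [510.5, -94.4, 311.9]
ee_rot: [0.96, 0.279, -0.0, -0.0]
contact_force: [0.9, 0.7, 0.7]
grip_width: 42.5
```

Run:
```python
from g import *
from m import cloud,rect
rel([420,-32,320],1.37); rel([468.8,-32,230],1.37)
s=snap("top"); C=cloud(s); Z=C[...,2]; r=s["frame"].astype(int)
save(s,"top6")
m=(s["depth"]>0)&(r[...,0]>120)&(r[...,1]<80)&(r[...,2]<80)&(C[...,0]>400)&(C[...,0]<520)&(abs(C[...,1]+32)<50); q=C[m]; print("latch",len(q),rect(q) if len(q) else 0)
s=snap("side"); C=cloud(s); Z=C[...,2]; r=s["frame"].astype(int)
m=(s["depth"]>0)&(r[...,0]>120)&(r[...,1]<80)&(r[...,2]<80)&(C[...,0]>400)&(C[...,0]<520)&(abs(C[...,1]+32)<50)&(Z>163); q=C[m]; print("latch",len(q),rect(q) if len(q) else 0)
```

```text
d [ -4.31 -10.11  -0.81] a [-0.001  0.001 -0.806] | at [510.5 -94.4 311.9] yaw 0.564 F [0.9 0.7 0.7] w 42.5 t 25.7
d [-0.18 -7.5   8.19] a [-0.001  0.001 -0.806] | at [510.5 -94.4 311.9] yaw 0.564 F [0.9 0.7 0.7] w 42.5 t 25.7
latch 8 (array([472.8, -15.2]), array([5. , 8.5]), 0.18)
latch 19 (array([469.1, -32. ]), array([40.8,  8.5]), 77.73)
```

Call:
play_rows(
  steps=[
    {"dx": -0.2,"dy": -3,"dz": 2,"ax": 0,"ay": 0,"az": -0.15,"gripper": 0.45},
    {"dx": -0.2,"dy": -6,"dz": 4,"ax": 0,"ay": 0,"az": -0.3,"gripper": 0.45},
    {"dx": -0.2,"dy": -7.5,"dz": 6,"ax": 0,"ay": 0,"az": -0.45,"gripper": 0.45},
    {"dx": -0.2,"dy": -7.5,"dz": 7,"ax": 0,"ay": 0,"az": -0.6,"gripper": 0.45},
    {"dx": -0.2,"dy": -7.5,"dz": 8,"ax": 0,"ay": 0,"az": -0.75,"gripper": 0.45},
    {"dx": -0.2,"dy": -7.5,"dz": 8,"ax": 0,"ay": 0,"az": -0.8,"gripper": 0.45},
    {"dx": -0.2,"dy": -7.5,"dz": 8,"ax": 0,"ay": 0,"az": -0.8,"gripper": 0.45},
    {"dx": -0.2,"dy": -7.5,"dz": 8,"ax": 0,"ay": 0,"az": -0.8,"gripper": 0.45},
  ],
)

```text
clock: 26.6
position: [470.0, -32.0, 230.9]
ee_rot: [0.779, 0.628, -0.0, 0.0]
contact_force: [-0.5, -0.5, -0.4]
grip_width: 38.5
```

```bash
cat > l.py <<'E'
from g import *
from m import cloud,rect
s=snap("wrist"); C=cloud(s); Z=C[...,2]; r=s["frame"].astype(int)
m=(s["depth"]>0)&(r[...,0]>100)&(r[...,1]<80)&(r[...,2]<80)&(C[...,0]>400)&(C[...,0]<540)&(Z>163); q=C[m]; print("latch",len(q),rect(q) if len(q) else 0)
p=box(-94,13.5,0); print(p)
save(s,"w7",1.2)
rel([469,-32,150],1.36)
E
python3 l.py
```

```text
latch 630 (array([463.9, -28.6]), array([34.5, 42.8]), 29.13)
[469.97746667 -31.27818034   4.        ]
d [-0.02 -0.1   8.1 ] a [-0.     0.    -0.003] | at [470. -32. 231.] yaw 1.357 F [-0.6 -0.2  0.6] w 38.1 t 26.65
```

View pics/w7.png

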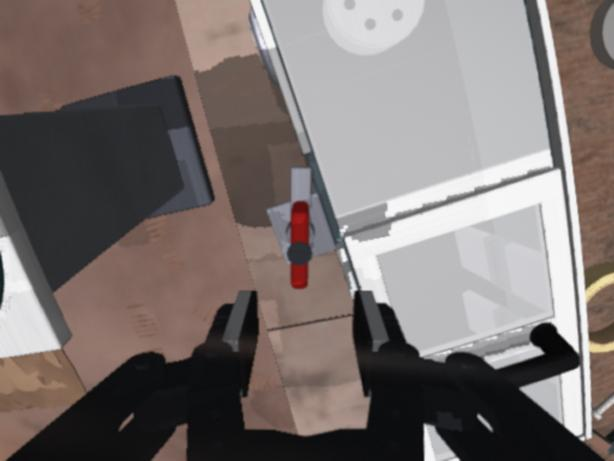

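The wrist view shows the red fin vertical at x≈300, rows 205–287, aligned with the tool. The tongue points away along the rim, and the door is shut in front of it.

Run:
```python
from g import *
s=pickle.load(open("wrist.pkl","rb")); r=s["frame"].astype(int)
m=((r[...,0]>90)&(r[...,1]<70)&(r[...,2]<70)).astype(np.uint8); k,l,st,ce=cv2.connectedComponentsWithStats(m)
i=1+st[1:,4].argmax(); v,u=np.nonzero(l==i); print(st[i]); print(onz(s,[(u.mean(),v.mean()),(u.mean(),v.min()),(u.mean(),v.max())],172))
print(proj(s,[[469,-32,172]]))
```

```text
[242 168  16  35 432]
[[469.19717792 -15.80752569 172.        ]
 [471.95324223  -3.45124668 172.        ]
 [467.00537584 -25.62775362 172.        ]]
[[254.41752606 210.31380198]]
```

Call:
play_rows(
  steps=[
    {"dx": 0.1,"dy": -0.2,"dz": 3,"ax": 0,"ay": 0,"az": 0,"gripper": 0.4},
    {"dx": 0.1,"dy": -0.2,"dz": 6,"ax": 0,"ay": 0,"az": 0,"gripper": 0.4},
    {"dx": 0.1,"dy": -0.2,"dz": 7.5,"ax": 0,"ay": 0,"az": 0,"gripper": 0.4},
    {"dx": 0.1,"dy": -0.2,"dz": 8,"ax": 0,"ay": 0,"az": 0,"gripper": 0.4},
    {"dx": 0.1,"dy": -0.2,"dz": 8,"ax": 0,"ay": 0,"az": 0,"gripper": 0.05},
    {"dx": 0.1,"dy": -0.2,"dz": 8,"ax": 0,"ay": 0,"az": 0,"gripper": 0.05},
    {"dx": 0.1,"dy": -0.2,"dz": 8,"ax": 0,"ay": 0,"az": 0,"gripper": 0.05},
    {"dx": 0.1,"dy": -0.2,"dz": 8,"ax": 0,"ay": 0,"az": 0,"gripper": 0.05},
  ],
  newtons=50,
)

```text
clock: 27.45
position: [467.5, -30.2, 152.4]
ee_rot: [0.778, 0.629, -0.0, -0.001]
contact_force: [-14.4, 2.0, 4.4]
grip_width: 8.8
```

Call:
play_rows(
  steps=[
    {"dx": 0,"dy": -0.12,"dz": 0,"ax": 0,"ay": 0,"az": 0,"gripper": 0.05},
    {"dx": 0,"dy": -0.12,"dz": 0,"ax": 0,"ay": 0,"az": 0.1,"gripper": 0.05},
    {"dx": 0,"dy": -0.12,"dz": 0,"ax": 0,"ay": 0,"az": 0.2,"gripper": 0.05},
    {"dx": 0,"dy": -0.12,"dz": 0,"ax": 0,"ay": 0,"az": 0.3,"gripper": 0.05},
    {"dx": 0,"dy": -0.12,"dz": 0,"ax": 0,"ay": 0,"az": 0.3,"gripper": 0.05},
    {"dx": 0,"dy": -0.12,"dz": 0,"ax": 0,"ay": 0,"az": 0.3,"gripper": 0.05},
    {"dx": 0,"dy": -0.12,"dz": 0,"ax": 0,"ay": 0,"az": 0.3,"gripper": 0.05},
    {"dx": 0,"dy": -0.12,"dz": 0,"ax": 0,"ay": 0,"az": 0.3,"gripper": 0.05},
  ],
)

```text
clock: 28.25
position: [467.4, -30.2, 152.3]
ee_rot: [0.862, 0.507, 0.001, 0.001]
contact_force: [-1.5, -1.3, 7.4]
grip_width: 9.0
```

```bash
python3 -c "
from g import *
o=arm.get_obs();print(o['contact_force'],o['wrist_torque']);rel([467,-31,152],.28)"
```

```text
[-1.50667752 -1.32776614  7.4193795 ] [-0.30907964  0.10179144 -0.26042378]
d [-0.09  0.    0.03] a [ 0.001 -0.001  0.782] | at [467.4 -30.2 152.3] yaw 1.062 F [-1.5 -1.3  7.4] w 9.0 t 28.25
```

Call:
play_rows(
  steps=[
    {"dx": 0,"dy": 0,"dz": 0,"ax": 0,"ay": 0,"az": 0.12,"gripper": 0.05},
    {"dx": 0,"dy": 0,"dz": 0,"ax": 0,"ay": 0,"az": 0.24,"gripper": 0.05},
    {"dx": 0,"dy": 0,"dz": 0,"ax": 0,"ay": 0,"az": 0.36,"gripper": 0.05},
    {"dx": 0,"dy": 0,"dz": 0,"ax": 0,"ay": 0,"az": 0.48,"gripper": 0.05},
    {"dx": 0,"dy": 0,"dz": 0,"ax": 0,"ay": 0,"az": 0.6,"gripper": 0.05},
    {"dx": 0,"dy": 0,"dz": 0,"ax": 0,"ay": 0,"az": 0.7,"gripper": 0.05},
    {"dx": 0,"dy": 0,"dz": 0,"ax": 0,"ay": 0,"az": 0.76,"gripper": 0.05},
    {"dx": 0,"dy": 0,"dz": 0,"ax": 0,"ay": 0,"az": 0.76,"gripper": 0.05},
  ],
)

```text
clock: 29.05
position: [467.6, -30.7, 152.3]
ee_rot: [0.989, 0.15, 0.001, 0.001]
contact_force: [0.7, -6.3, 5.2]
grip_width: 9.0
```

```bash
python3 -c "
from g import *
o=arm.get_obs();print(o['contact_force'],o['wrist_torque']);rel([467,-31,152],.28)"
```

```text
[ 0.68018699 -6.29211038  5.23593243] [-1.22032435 -0.33191066 -0.05265688]
d [-0.07  0.01  0.03] a [ 0.002 -0.002  0.02 ] | at [467.6 -30.7 152.3] yaw 0.3 F [ 0.7 -6.3  5.2] w 9.0 t 29.05
```

Call:
play_rows(
  steps=[
    {"dx": 0,"dy": 0,"dz": 0,"ax": 0,"ay": 0,"az": 0.03,"gripper": 0.05},
    {"dx": 0,"dy": 0,"dz": 0,"ax": 0,"ay": 0,"az": 0.06,"gripper": 0.05},
    {"dx": 0,"dy": 0,"dz": 0,"ax": 0,"ay": 0,"az": 0.06,"gripper": 0.05},
    {"dx": 0,"dy": 0,"dz": 0,"ax": 0,"ay": 0,"az": 0.06,"gripper": 0.05},
    {"dx": 0,"dy": 0,"dz": 0,"ax": 0,"ay": 0,"az": 0.06,"gripper": 0.05},
    {"dx": 0,"dy": 0,"dz": 0,"ax": 0,"ay": 0,"az": 0.06,"gripper": 0.05},
    {"dx": 0,"dy": 0,"dz": 0,"ax": 0,"ay": 0,"az": 0.06,"gripper": 0.05},
    {"dx": 0,"dy": 0,"dz": 0,"ax": 0,"ay": 0,"az": 0.06,"gripper": 0.05},
  ],
)

```text
clock: 29.85
position: [467.7, -30.8, 152.4]
ee_rot: [0.993, 0.121, 0.001, 0.001]
contact_force: [0.5, -7.2, 5.4]
grip_width: 8.7
```

```bash
python3 -c "
from g import *
o=arm.get_obs();print(o['contact_force'],o['wrist_torque']);rel([467,-31,152],.28)"
```

```text
[ 0.49017572 -7.15290549  5.43787992] [-1.31978055 -0.29743825  0.02904766]
d [-0.07  0.01  0.04] a [ 0.002 -0.002 -0.038] | at [467.7 -30.8 152.4] yaw 0.242 F [ 0.5 -7.2  5.4] w 8.7 t 29.85
```

Call:
play_rows(
  steps=[
    {"dx": 0,"dy": 0,"dz": 0,"ax": 0,"ay": 0,"az": 0.06,"gripper": 0.05},
    {"dx": 0,"dy": 0,"dz": 0,"ax": 0,"ay": 0,"az": 0.03,"gripper": 0.4},
    {"dx": 0,"dy": 0,"dz": 0,"ax": 0,"ay": 0,"az": 0,"gripper": 0.4},
    {"dx": 0,"dy": 0,"dz": -2,"ax": 0,"ay": 0,"az": 0,"gripper": 0.4},
    {"dx": 0,"dy": 0,"dz": -6,"ax": 0,"ay": 0,"az": 0,"gripper": 0.4},
    {"dx": 0,"dy": 0,"dz": -10,"ax": 0,"ay": 0,"az": 0,"gripper": 0.4},
    {"dx": -4,"dy": 0,"dz": -14,"ax": 0,"ay": 0,"az": 0,"gripper": 0.4},
    {"dx": -7,"dy": 0,"dz": -18,"ax": 0,"ay": 0,"az": 0,"gripper": 0.4},
  ],
)

```text
clock: 30.65
position: [401.6, -45.6, 326.9]
ee_rot: [0.993, 0.121, -0.001, -0.0]
contact_force: [1.3, -0.2, 0.8]
grip_width: 34.2
```

```bash
python3 l.py
python3 - <<'E'
from m import *; from g import tobox
w=pickle.load(open("wrist.pkl","rb")); s=snap("side"); t=snap("top")
C=cloud(t); Z=C[...,2]; m=(t["depth"]>0)&(Z>165)&(Z<195)&(C[...,0]>480)&(C[...,0]<640)&(C[...,1]<80); k,l,st,_=cv2.connectedComponentsWithStats(m.astype(np.uint8))
for i in range(1,k):
    if st[i,4]>40: print("handle",rect(C[l==i]),tobox([*rect(C[l==i])[0],0]))
b=lambda x:cv2.cvtColor(x,cv2.COLOR_RGB2BGR)
a=cv2.resize(b(w["frame"]),(440,330)); c=cv2.resize(b(s["frame"])[120:250,120:360],(360,330),interpolation=cv2.INTER_CUBIC)
cv2.imwrite("pics/f.png",np.hstack([a,c]))
E
```

```text
latch 291 (array([444.6, -43.7]), array([82.3, 21.2]), 31.43)
[469.97746667 -31.27818034   4.        ]
d [ 6.98  0.21 18.52] a [ 0.007 -0.004 -1.117] | at [399.4 -46.4 334.8] yaw 0.243 F [-2.4  0.3 10.8] w 34.2 t 30.7
handle (array([ 575.7, -142.1]), array([100.4,  14.4]), 6.74) [  -1.43854553 -108.52912322   -4.        ]
```

View pics/f.png

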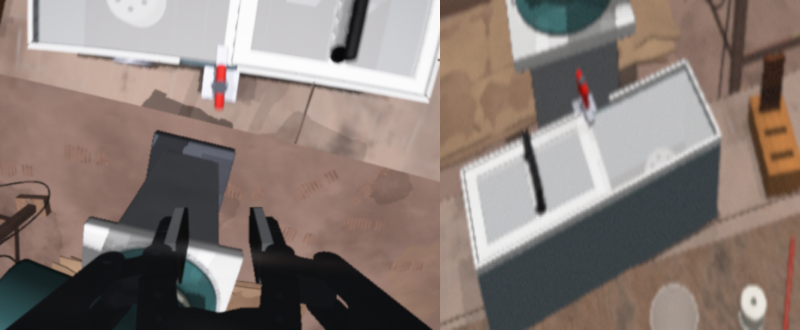

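Run:
```python
from m import *; from g import BA,tobox
for n,z in (("wrist",172),("side",172)):
    s=pickle.load(open(n+".pkl","rb")); r=s["frame"].astype(int)
    m=(r[...,0]>100)&(r[...,1]<75)&(r[...,2]<75); v,u=np.nonzero(m)
    P=onz(s,np.c_[u,v],z); k=(abs(P[:,0]-469)<45)&(abs(P[:,1]+31)<45); q=P[k,:2]; q=q-q.mean(0)
    d=np.linalg.svd(q,full_matrices=False)[2][0]; a=np.arctan(d[1]/d[0]); print(n,k.sum(),a,"latch",np.pi/2+BA-a)
s=pickle.load(open("wrist.pkl","rb")); C=cloud(s); r=s["frame"].astype(int).mean(-1)
o=arm.get_obs(); print(o["contact_force"],o["clock"],o["dq"].round(4))
```

```text
wrist 286 0.1825898897099551 latch 1.5011292396889746
side 62 0.07576478498216022 latch 1.6079543444167697
[ 1.31233189 -1.01364795 -0.75071778] 30.8 [ 0.0131  0.052   0.0491  0.0022 -0.0345  0.0173]
```

```bash
python3 -c "
from h import *
print(arm.finish_job())"
```

```text
the job is handed in; nothing more can be done
None
```

I handed the job in at about 31 s on the robot's clock. Both bright coupons are in the box, the door is shut, the latch is across and the rusty coupon is still in the rack. No verdict was reported.

- **Coupons:** In the wrist depth picture taken before the door closed, both leaned side by side. The top edges were at box x of about 56 to 66 mm, and the coupons were centred near y = -160 and -90 mm. I could not see them again through the milky door.
- **Door:** It stopped moving and pushed back with 24 N, so I take it as fully shut. The handle is at box y of about -109 mm.
- **Latch:** I turned it to an estimated 1.44 rad by the tool's angle. The pictures read 1.5 and 1.6 rad, above the 1.4 end stop, because they also catch the sides of the fin. They agree only that it is past 1.25. I did not feel a clear end-stop torque.
- **Other things:** The glass, reel and rusty coupon looked in place in the last side view. The tape roll was outside that crop, so I did not check it at the end.

Two things went differently from plan:
- **First coupon:** My first try at leaning it failed because its foot slid, so I tilted the tool with the coupon and released it that way.
- **Second coupon:** The gripper pressed something, probably the back rail, with about 13 N. I backed off 4 mm and lowered it again.

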